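Seal two biscuit canisters with their press discs and bamboo lids

TASK

Put the biscuits away airtight for the night: into each of the two canisters lower the grey press disc whose knob has that canister's colour, gently and without letting it drop, until it rests flat on the biscuits inside; then close each canister with the bamboo lid whose knob has its colour, pushed fully home on the rim. Leave the red-capped jar, the honey jar and the purple cup where they are.

Things in the scene. Friction and masses are not known exactly. Their poses are not given: they have to be found in the camera images.
- teal_canister: larger canister: dark teal metal, opaque, open, upright, fixed; outer diameter 120, height 120, bore 112 mm. Holds a flat layer of rigid dark cocoa biscuits, amount unknown: their tops lie 42 to 60 mm below the rim, so lower the disc until contact is felt; no room in the bore to open a gripper wide. Origin: centre of its underside, on the counter; z up.
- yellow_canister: smaller canister: mustard-yellow metal, opaque, open, upright, fixed; outer diameter 100, height 105, bore 92 mm. Holds a flat layer of rigid pale butter biscuits, amount unknown: their tops lie 42 to 60 mm below the rim, so lower the disc until contact is felt; no room in the bore to open a gripper wide. Origin: centre of its underside, on the counter; z up.
- teal_press: press disc (inner lid) of the dark teal canister: silver-grey disc, dark seal round the edge, dark teal knob in the middle. Diameter 106 mm (3 mm play all round in its bore), 14 mm thick, lower edge bevelled 5 mm; knob: round post, diameter 20 mm, top 34 mm above the underside. About 0.12 kg. Starts flat on the counter, knob up. Origin: centre of underside; z up.
- yellow_press: press disc (inner lid) of the mustard-yellow canister: silver-grey disc, dark seal round the edge, mustard-yellow knob in the middle. Diameter 86 mm (3 mm play all round in its bore), 14 mm thick, lower edge bevelled 5 mm; knob: round post, diameter 20 mm, top 34 mm above the underside. About 0.12 kg. Starts flat on the counter, knob up. Origin: centre of underside; z up.
- teal_lid: outer lid of the dark teal canister: pale bamboo disc, diameter 120 mm, 12 mm thick, on a dark plug 107 mm wide, 6 mm deep, bevelled 4 mm (2.5 mm play all round in the bore); dark teal knob: round post, diameter 20 mm, top 38 mm above the plug's underside. About 0.15 kg. Starts on its plug, knob up. Origin: centre of plug's underside, 6 mm below the rim when home; z up.
- yellow_lid: outer lid of the mustard-yellow canister: pale bamboo disc, diameter 100 mm, 12 mm thick, on a dark plug 87 mm wide, 6 mm deep, bevelled 4 mm (2.5 mm play all round in the bore); mustard-yellow knob: round post, diameter 20 mm, top 38 mm above the plug's underside. About 0.15 kg. Starts on its plug, knob up. Origin: centre of plug's underside, 6 mm below the rim when home; z up.
- red_jar: bystander, leave it: glass jar with a red cap, diameter 66 mm, height 86 mm, upright. Origin: centre of its underside.
- purple_cup: bystander, leave it: small purple espresso cup with one handle, 65x94 mm, height 52 mm. Origin: centre of its underside.
- honey: bystander, leave it: honey jar with a grey cap, 66x72 mm, height 102 mm, upright. Origin: centre of its underside.
- case_corner (a point): fixed, keep the arm clear of it: the front left top corner of the glass display case on the counter. The case is solid; from this corner it runs away from the robot (+x) and to the right (-y), from the counter up to this height.

How it is judged:
By the outcome, as a careful person would: the job done as asked, in the order asked, and still so for the second after the job is handed in, with the robot touching nothing.
It also fails if it takes over 128 s, if anything falls off the work surface, if the arm or the gripper's body presses on something with over 40 N, if the wrist force passes 120 N, or if a joint passes its speed limit or range.

ROBOT

A 7-joint arm with a two-finger parallel gripper is mounted at the origin on a cart in front of the work surface, level with it; the furniture and walls round the work are solid. World frame = base frame: x ahead of the robot, y to its left, z up, the work surface at z = 0. Lengths are in m, angles in rad, forces in N, time in s.
With the tool pointing down it reaches from about 0.35 to 0.9 m from the base axis. Payload 19.9 kg.
Tool frame: the origin (TCP) lies on the centre line of the jaws, within the pads' length; the fingertips stand 17 mm ahead of it and the grasp point (between the pads) lies 2 mm behind it; z points along the fingers, y is the line along which they close (so a half turn about z gives the same grasp; the last joint's range is limited). The gripper opens to 94 mm and grips with 3 to 60 N. Pads are 16 mm wide; open, the fingers measure 119 mm over their backs; the gripper's body (75 mm by 177 mm) begins 78 mm behind the grasp point.
Start: joints at [-1.339, 0.417, -0.01, 1.614, 0.005, 1.111, -0.053], TCP at [0.169, 0.602, 0.202] pointing down, gripper open.
Joint ranges: [-2.81, 2.81], [-0.39, 2.02], [-1.27, 1.25], [0.06, 2.57], [-1.19, 4.33], [0.19, 2], [-2.82, 2.82]. Speed limits (rad/s): [1.89, 1.89, 2.39, 2.39, 3.01, 3.01, 3.01].

INTERFACE

Orientations are given as a unit quaternion [x, y, z, w].
In Python, from cell import manip gives the robot as it stands.
- The arm moves only by the tool carry_out, never from a script. Its argument "commands" is a list of rows, each a list of 3 entries, a list of its own where there are three numbers: the shift along the tool's x, y, z in parts of the range, where 1.0 means 600 mm, then the turn, a rotation vector about the tool's x, y, z in fractions of the full range, 1 being 2 rad, then the finger opening in mm, from 0 to 94. In form: [[[x, y, z], [wx, wy, wz], jaw], ...]. A call has 1 to 20 rows; each row is the pose to reach, as a shift and turn from the pose commanded when the call began, along the tool's axes at that moment; what a row does not reach only later rows make up. A row lasts 1/12 s, in which the tool goes at most 41.7 mm and 7.16 degrees, less where a joint would pass 70% of its speed; a pose out of reach is approached as far as the arm can. Shift and turn numbers lie between -1 and 1, and a call with a number outside is refused. A call with a gripper value outside its range is refused whole. The fingers move at their own pace and stop on an object; the grip force is fixed at half the most. Time passes only in rows, so rows that repeat a pose let the fingers close. It gives the time, the measured TCP pose, the force, the opening and the grip force at its end, in the units of the state.
- manip.sense(): the state, without advancing time (a new reading comes with each control period).
- manip.grab_frame(name): name is "scene" or "top" or "wrist"; returns the picture (384x512x3 uint8, red, green, blue); there is no depth.
- manip.camera_model(name): a dict with "camera_matrix" (3x3 intrinsics, pixels), "world_from_camera" (4x4, takes a point from camera to world coordinates); the wrist camera has in their place "hand_eye" (4x4, takes a point from camera to tool coordinates, whose origin is the TCP and whose axes are the flange's). Camera axes: x right, y up, looking along -z (the intrinsics and any distortion apply to the point x, -y, -z); pixel columns grow to the right and rows downward; lengths in m; the calibration is good to about 2 mm. A picture is of the moment at which its call begins: read the wrist's pose just before it. camera_model takes no time and is no camera call.
- manip.job_done(): hands the job in; it is judged then, once.
The state is a dict: "clock": time; "q": joint angles; "joint_vel": joint speeds; "joint_torque": joint torques, N m; "tcp_pos": TCP position; "orientation": TCP orientation; "force": force on the tool from outside, world axes, zero at the start; "ft_torque": the same for the moment, N m; "finger_gap": finger opening in m; "grip_force": force on a finger pad.
Only numpy, scipy, OpenCV 4.12 (cv2) and the standard library are available. Lean on these libraries where they do the work, as an engineer would, in place of code of your own. Each camera call takes 0.05 s, during which the arm holds its last target. There are 200 camera calls.

## Working session

There is one attempt and no reset: what is moved stays moved. The work goes in short steps, Python scripts to look and compute and a tool call to move; the robot and the scene stay as the last step left them, time stands still between calls to the robot, and variables do not carry over. Pictures are saved under pics/ and viewed, at most 14 in all, crops included, and the job is handed in when it is done.

Besides the shell and the picture viewer there is one more tool, called after "Emit:" as name(argument=value, ...), one argument or row to a line, values as JSON. carry_out: Moves the arm, as the interface text tells. Its arguments: {"type":"object","properties":{"commands":{"type":"array"}},"required":["commands"]}

```bash
mkdir -p pics; ls; python3 - <<'E'
from cell import manip
import cv2,numpy as np
for n in("scene","top","wrist"):
    f=manip.grab_frame(n); cv2.imwrite(f"pics/{n}0.png",f[:,:,::-1])
    print(n,{k:np.round(v,4).tolist() if not isinstance(v,str) else v for k,v in manip.camera_model(n).items()})
s=manip.sense();print(s)
E
```

```text
pics
scene {'camera_matrix': [[389.3814, 0.0, 250.8158], [0.0, 389.3814, 182.3847], [0.0, 0.0, 1.0]], 'world_from_camera': [[0.9012, 0.3415, -0.2668, 0.1806], [-0.4333, 0.7041, -0.5626, -0.7045], [-0.0043, 0.6227, 0.7825, 1.3212], [0.0, 0.0, 0.0, 1.0]]}
top {'camera_matrix': [[372.4438, 0.0, 257.2195], [0.0, 372.4438, 184.9181], [0.0, 0.0, 1.0]], 'world_from_camera': [[0.0014, 0.9841, -0.1776, 0.3306], [-0.9999, 0.0031, 0.0096, 0.0463], [0.01, 0.1775, 0.9841, 1.4678], [0.0, 0.0, 0.0, 1.0]]}
wrist {'camera_matrix': [[315.1393, 0.0, 254.2947], [0.0, 315.1393, 190.2859], [0.0, 0.0, 1.0]], 'hand_eye': [[-0.0012, 0.9716, 0.2364, 0.0683], [1.0, 0.0011, 0.0003, 0.001], [0.0, 0.2364, -0.9716, -0.1809], [0.0, 0.0, 0.0, 1.0]]}
{'clock': 0.15, 'q': array([-1.3385007 ,  0.417829  , -0.01027554,  1.61399497,  0.00469955,
        1.11070798, -0.05298015]), 'joint_vel': array([-0.0001118 , -0.00211123,  0.00027376, -0.0012815 , -0.0016958 ,
       -0.00097269,  0.00028036]), 'joint_torque': array([ 3.29920767e-04, -8.51549292e+01,  6.39118161e-01, -4.26141107e+01,
       -4.87832981e-02,  1.71177898e-02,  6.14141732e-05]), 'tcp_pos': array([0.16894146, 0.60144674, 0.20149123]), 'orientation': array([ 1.36469593e-01,  9.90644154e-01, -4.57744455e-04, -1.87201953e-05]), 'force': array([-0.03151012, -0.20666962,  0.22808411]), 'ft_torque': array([ 0.02503125, -0.01029776, -0.0392432 ]), 'grip_force': 0.0, 'finger_gap': 0.0941227621015636}
```

View pics/scene0.png

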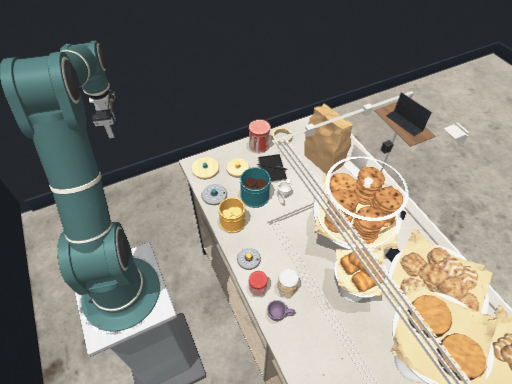

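View pics/top0.png

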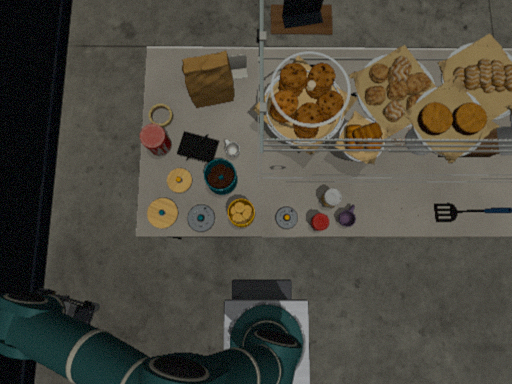

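The scene and top views show, in top-view pixels:
- **Lids:** teal lid (162,213) and yellow lid (179,180).
- **Presses:** teal press (201,217) and yellow press (286,217).
- **Canisters:** teal (220,177) and yellow (240,211).
- **Bystanders:** red jar (320,222), honey (332,198) and cup (346,217).
- **Display case:** its front-left corner is near (262,150).

```bash
cat > h.py <<'E'
from cell import manip
import cv2,numpy as np
from scipy.spatial.transform import Rotation as R
def pose():
    s=manip.sense(); T=np.eye(4); T[:3,:3]=R.from_quat(s['orientation']).as_matrix(); T[:3,3]=s['tcp_pos']; return T
def grab(n,save=None):
    m=manip.camera_model(n); T=pose()@m['hand_eye'] if n=='wrist' else m['world_from_camera']
    f=manip.grab_frame(n)
    if save: cv2.imwrite(f'pics/{save}.png',f[:,:,::-1])
    return f,m['camera_matrix'],T
def ray(K,T,uv):
    d=T[:3,:3]@np.array([(uv[0]-K[0,2])/K[0,0],-(uv[1]-K[1,2])/K[1,1],-1.]); return T[:3,3],d/np.linalg.norm(d)
def onplane(K,T,uv,z):
    o,d=ray(K,T,uv); return o+d*(z-o[2])/d[2]
def tri(rays):
    A=np.zeros((3,3));b=np.zeros(3)
    for o,d in rays:
        P=np.eye(3)-np.outer(d,d);A+=P;b+=P@o
    p=np.linalg.solve(A,b); return p,max(np.linalg.norm((np.eye(3)-np.outer(d,d))@(p-o)) for o,d in rays)
def shift(p): # world target of TCP -> tool-axis mm
    T=pose(); return np.round(1000*T[:3,:3].T@(np.array(p)-T[:3,3]),1)
E
python3 - <<'E'
from h import *
m={n:manip.camera_model(n) for n in('top','scene')}
r=lambda n,uv:ray(m[n]['camera_matrix'],m[n]['world_from_camera'],uv)
P=dict(teal_lid=((162,213),(205,166)),yellow_lid=((179,180),(238,167)),teal_press=((201,217),(214,192)),yellow_press=((286,217),(249,257)),
 red=((320,222),(258,278)),honey=((332,198),(289,277)),tealcan=((220,177),(255,177)),yelcan=((240,211),(232,207)),case=((262,150),(270,218)),tin=((154,137),(260,128)))
for k,(a,b) in P.items():
    p,e=tri([r('top',a),r('scene',b)]); print(k,p.round(3),round(e,3), onplane(m['top']['camera_matrix'],m['top']['world_from_camera'],a,0.04).round(3))
T=pose();print(T.round(3))
for n,c in(('scene',(170,110,130,200)),('top',(130,100,230,150))):
    f=cv2.imread(f'pics/{n}0.png');x,y,w,h=c;cv2.imwrite(f'pics/c{n}.png',cv2.resize(f[y:y+h,x:x+w],None,fx=3,fy=3,interpolation=2))
E
```

```text
teal_lid [0.481 0.401 0.022] 0.001 [0.478 0.397 0.04 ]
yellow_lid [0.614 0.343 0.008] 0.001 [0.607 0.337 0.04 ]
teal_press [0.463 0.25  0.022] 0.001 [0.463 0.248 0.04 ]
yellow_press [ 0.466 -0.081  0.012] 0.0 [ 0.463 -0.078  0.04 ]
red [ 0.442 -0.201  0.087] 0.002 [ 0.445 -0.209  0.04 ]
honey [ 0.533 -0.247  0.098] 0.004 [ 0.538 -0.258  0.04 ]
tealcan [0.606 0.168 0.133] 0.006 [0.619 0.178 0.04 ]
yelcan [0.48  0.096 0.101] 0.0 [0.486 0.098 0.04 ]
case [0.665 0.019 0.053] 0.058 [0.729 0.014 0.04 ]
tin [0.759 0.421 0.118] 0.003 [0.781 0.443 0.04 ]
[[-0.963  0.27  -0.     0.169]
 [ 0.27   0.963 -0.001  0.601]
 [-0.    -0.001 -1.     0.201]
 [ 0.     0.     0.     1.   ]]
```

View pics/ctop.png

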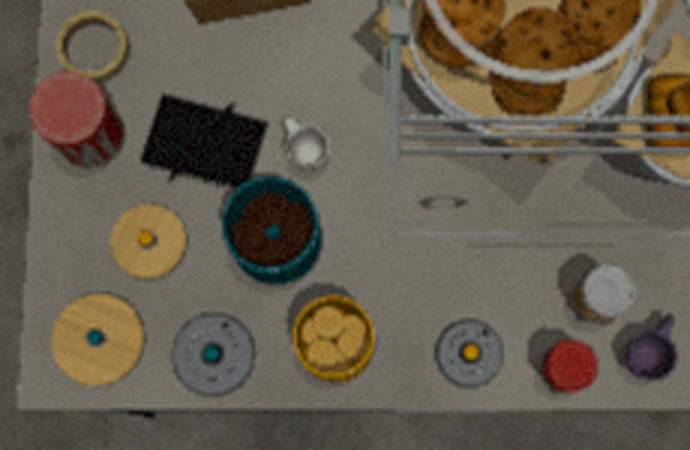

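View pics/cscene.png

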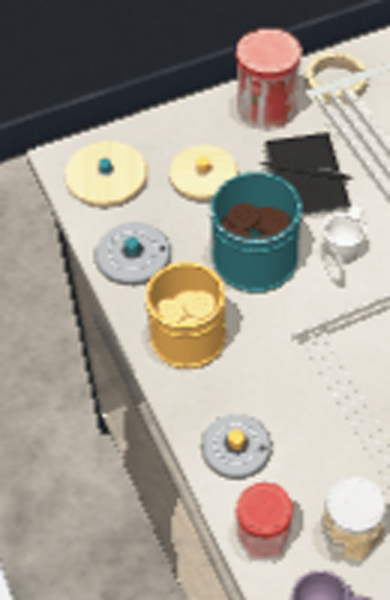

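The rows are not in the units I measure in: shifts go in shares of 600 mm and turns go in shares of 2 rad. I convert before sending: -394 mm is -0.6567, -254 mm is -0.4233.

Emit:
carry_out(
  commands=[
    [[0,0,-0.1],[0,0,0],94],
    [[0,0,-0.1667],[0,0,0],94],
    [[-0.6567,-0.4233,-0.1667],[0,0,0],94],
    [[-0.6567,-0.4233,-0.1667],[0,0,0],94],
    [[-0.6567,-0.4233,-0.1667],[0,0,0],94],
    [[-0.6567,-0.4233,-0.1667],[0,0,0],94],
    [[-0.6567,-0.4233,-0.1667],[0,0,0],94],
    [[-0.6567,-0.4233,-0.1667],[0,0,0],94],
    [[-0.6567,-0.4233,-0.1667],[0,0,0],94],
    [[-0.6567,-0.4233,-0.1667],[0,0,0],94],
    [[-0.6567,-0.4233,-0.1667],[0,0,0],94],
    [[-0.6567,-0.4233,-0.1667],[0,0,0],94],
    [[-0.6567,-0.4233,-0.1667],[0,0,0],94],
    [[-0.6567,-0.4233,-0.1667],[0,0,0],94],
    [[-0.6567,-0.4233,-0.1667],[0,0,0],94],
    [[-0.6567,-0.4233,-0.1667],[0,0,0],94],
    [[-0.6567,-0.4233,-0.1667],[0,0,0],94],
    [[-0.6567,-0.4233,-0.1667],[0,0,0],94],
  ],
)

```text
clock: 1.65
tcp_pos: [0.4788, 0.2519, 0.3018]
orientation: [0.135, 0.991, 0.0, -0.0]
force: [0.1, 0.1, -0.3]
finger_gap: 0.0944
grip_force: 0.0
```

```bash
python3 - <<'E'
from h import *
f,K,T=grab('wrist','w1'); np.savez('w1.npz',f=f,K=K,T=T); s=manip.sense();print(s['tcp_pos'],s['orientation'],s['clock'],s['force'],s['q'].round(2),s['joint_vel'].round(3))
m={n:manip.camera_model(n) for n in('top','scene')}
r=lambda n,uv:ray(m[n]['camera_matrix'],m[n]['world_from_camera'],uv)
print('case',tri([r('top',(262,149)),r('scene',(279,141))]), [onplane(m['top']['camera_matrix'],m['top']['world_from_camera'],(262,177),z).round(3) for z in (0,.15)])
E
```

```text
[0.4788879  0.25172154 0.30186741] [ 1.35527546e-01  9.90773570e-01 -8.64511656e-06 -1.34126187e-04] 1.7 [-0.29015587  0.04780259 -0.2807099 ] [-0.78  0.19  0.28  1.7  -0.05  1.26  0.81] [ 0.001 -0.     0.003  0.     0.001  0.002  0.002]
case (array([0.61801696, 0.02223965, 0.46198753]), np.float64(0.00395008767153541)) [array([0.628, 0.013, 0.   ]), array([0.597, 0.016, 0.15 ])]
```

View pics/w1.png

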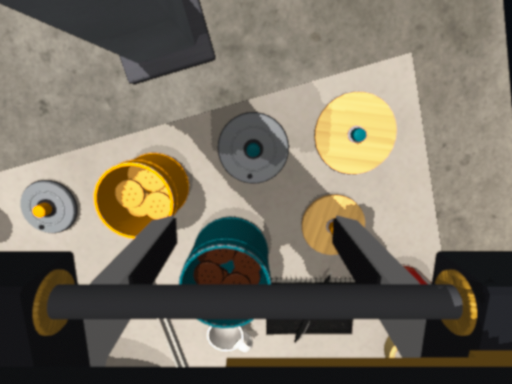

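The case corner is at about (0.618, 0.022, 0.46), so the case is tall. In wrist view w1:
- **Presses:** yellow (48,208) and teal (254,148).
- **Lids:** teal (358,134); yellow (333,225) is partly behind a finger.
- **Canisters:** yellow (140,195) and teal (225,270), both partly behind the gripper.

I'll take two more wrist views.

To row units: 70 mm is 0.1167, -64 mm is -0.1067.

Emit:
carry_out(
  commands=[
    [[-0.1067,0.1167,-0.0333],[0,0,0],94],
    [[-0.1067,0.1167,-0.0333],[0,0,0],94],
    [[-0.1067,0.1167,-0.0333],[0,0,0],94],
    [[-0.1067,0.1167,-0.0333],[0,0,0],94],
    [[-0.1067,0.1167,-0.0333],[0,0,0],94],
    [[-0.1067,0.1167,-0.0333],[0,0,0],94],
    [[-0.1067,0.1167,-0.0333],[0,0,0],94],
  ],
)

```text
clock: 2.28
tcp_pos: [0.5594, 0.3006, 0.3222]
orientation: [0.136, 0.991, 0.0, -0.0]
force: [-0.0, 0.4, -0.6]
finger_gap: 0.0939
grip_force: 0.0
```

```bash
python3 - <<'E'
from h import *
f,K,T=grab('wrist','w2'); np.savez('w2.npz',f=f,K=K,T=T);print(T[:3,3],shift((.53,.13,.32)))
E
```

```text
[0.49398266 0.31997569 0.50307059] [ -17.7 -172.2    2.2]
```

To row units: -172 mm is -0.2867, -18 mm is -0.03.

Emit:
carry_out(
  commands=[
    [[-0.03,-0.2867,0.0033],[0,0,0],94],
    [[-0.03,-0.2867,0.0033],[0,0,0],94],
    [[-0.03,-0.2867,0.0033],[0,0,0],94],
    [[-0.03,-0.2867,0.0033],[0,0,0],94],
    [[-0.03,-0.2867,0.0033],[0,0,0],94],
    [[-0.03,-0.2867,0.0033],[0,0,0],94],
    [[-0.03,-0.2867,0.0033],[0,0,0],94],
    [[-0.03,-0.2867,0.0033],[0,0,0],94],
  ],
)

```text
clock: 3.0
tcp_pos: [0.5308, 0.1314, 0.3201]
orientation: [0.136, 0.991, 0.0, 0.0]
force: [-0.1, 0.4, -0.0]
finger_gap: 0.0944
grip_force: 0.0
```

```bash
python3 - <<'E'
from h import *
f,K,T=grab('wrist','w3'); np.savez('w3.npz',f=f,K=K,T=T);print(T[:3,3])
a,b=[cv2.imread(f'pics/w{i}.png') for i in(2,3)]
cv2.imwrite('pics/w23.png',cv2.resize(np.vstack([a[:290],b[:290]]),None,fx=1,fy=1))
E
```

```text
[0.46530351 0.15066255 0.50097466]
```

View pics/w23.png

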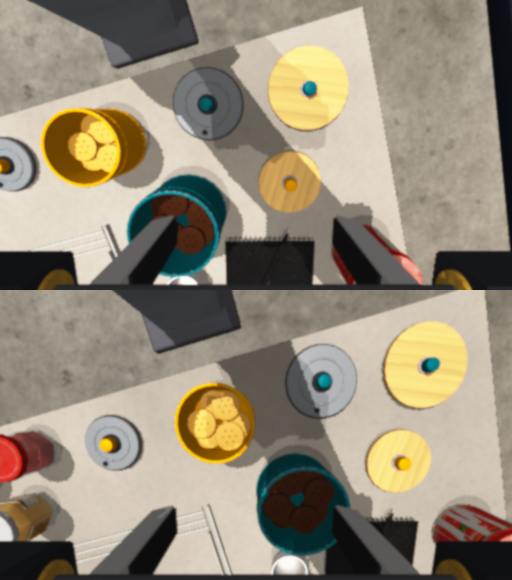

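Together, w2 and w3 show all six items. The teal canister is partly behind a finger in both, so I'll take one more view with it unobstructed.

To row units: 126 mm is 0.21, -120 mm is -0.2.

Emit:
carry_out(
  commands=[
    [[-0.2,0.21,0],[0,0,0],94],
    [[-0.2,0.21,0],[0,0,0],94],
    [[-0.2,0.21,0],[0,0,0],94],
    [[-0.2,0.21,0],[0,0,0],94],
    [[-0.2,0.21,0],[0,0,0],94],
    [[-0.2,0.21,0],[0,0,0],94],
    [[-0.2,0.21,0],[0,0,0],94],
    [[-0.2,0.21,0],[0,0,0],94],
  ],
)

```text
clock: 3.72
tcp_pos: [0.68, 0.2191, 0.3202]
orientation: [0.136, 0.991, -0.0, 0.0]
force: [-0.8, -0.8, 0.2]
finger_gap: 0.094
grip_force: 0.0
```

```bash
python3 - <<'E'
from h import *
f,K,T=grab('wrist','w4'); np.savez('w4.npz',f=f,K=K,T=T);print(T[:3,3])
E
cat > meas.py <<'E'
from h import *
from scipy.optimize import least_squares
V=[np.load(f'w{i}.npz') for i in(1,2,3,4)]
def proj(K,T,p):
    c=np.linalg.inv(T)@np.append(p,1); return np.array([K[0,2]+K[0,0]*c[0]/-c[2],K[1,2]-K[1,1]*c[1]/-c[2]])
guess=dict(teal_lid=(.48,.4,.028),yellow_lid=(.612,.341,.028),teal_press=(.463,.25,.024),yellow_press=(.465,-.08,.024))
def masks(f):
    h=cv2.cvtColor(f,cv2.COLOR_RGB2HSV).astype(int);H,S,Vv=h[...,0],h[...,1],h[...,2]
    return ((H>82)&(H<105)&(S>110)&(Vv>25)).astype(np.uint8),((H>12)&(H<27)&(S>185)&(Vv>70)).astype(np.uint8)
def knobs():
  for k,g in guess.items():
    rays=[];info=[]
    for i,v in enumerate(V):
        K,T,f=v['K'],v['T'],v['f'];u=proj(K,T,np.array(g))
        if not(12<u[0]<500 and 12<u[1]<(225)):continue
        m=masks(f)[0 if 'teal' in k else 1]
        n,l,st,c=cv2.connectedComponentsWithStats(m)
        ok=[(np.linalg.norm(c[j]-u),j) for j in range(1,n) if 60<st[j,4]<600 and max(st[j,2:4])<35]
        if not ok: info.append((i+1,'none'));continue
        d,j=min(ok)
        if d>20: info.append((i+1,'far',round(d)));continue
        info.append((i+1,st[j].tolist()));rays.append(ray(K,T,c[j]))
    if len(rays)>1: p,e=tri(rays);print(k,(p*1000).round(1),'res',round(e*1000,1),info)
    else: print(k,info)
def cans():
  for k,g,r,z0 in(('teal',(.606,.168),.06,.12),('yellow',(.48,.096),.05,.105)):
    rays=[]
    for i,v in enumerate(V):
        K,T,f=v['K'],v['T'],v['f']
        h=cv2.cvtColor(f,cv2.COLOR_RGB2HSV).astype(int)
        m=(((h[...,0]>80)&(h[...,0]<105)&(h[...,1]>110)&(h[...,2]>15)) if k=='teal' else ((h[...,0]>14)&(h[...,0]<30)&(h[...,1]>150)&(h[...,2]>60))).astype(np.uint8)
        m=cv2.morphologyEx(m,cv2.MORPH_OPEN,np.ones((2,2),np.uint8))
        n,l,st,c=cv2.connectedComponentsWithStats(m);u=proj(K,T,np.array([*g,.09]))
        js=[j for j in range(1,n) if st[j,4]>700 and np.linalg.norm(c[j]-u)<60]
        if not js: print(k,i+1,'none');continue
        j=max(js,key=lambda j:st[j,4])
        hull=max(cv2.findContours((l==j).astype(np.uint8),cv2.RETR_EXTERNAL,cv2.CHAIN_APPROX_NONE)[0],key=len)[:,0].astype(float)
        hull=hull[(hull[:,0]>2)&(hull[:,0]<509)]
        P=np.array([onplane(K,T,p,z0) for p in hull])[:,:2];cam=T[:2,3]
        c0=np.array(g)
        for _ in range(6):
            o=(c0-cam)/np.linalg.norm(c0-cam);rel=P-c0
            s=P[(rel@o>0.1*r)&(np.abs(np.linalg.norm(rel,axis=1)-r)<.02)]
            if len(s)<10:break
            q=least_squares(lambda a:np.hypot(*(s-a[:2]).T)-a[2],[*c0,r],loss='soft_l1',f_scale=.001).x;c0=q[:2]
        if len(s)<10: print(k,i+1,'few');continue
        res=np.median(np.abs(np.hypot(*(s-q[:2]).T)-q[2]))
        print(k,i+1,(q*1000).round(1),len(s),'res',round(res*1000,2))
        if abs(q[2]-r)<.004: rays.append(ray(K,T,proj(K,T,np.array([*q[:2],z0]))))
    if len(rays)>1: print(k,'TRI',(tri(rays)[0]*1000).round(1),round(tri(rays)[1]*1000,1))
knobs();cans()
E
python3 meas.py
```

```text
[0.6145819  0.23848113 0.50110131]
teal_lid [481.  406.3  26.8] res 0.1 [(1, [352, 129, 14, 12, 136]), (2, [304, 82, 12, 13, 129]), (3, [422, 68, 17, 14, 170])]
yellow_lid [612.1 345.6  27. ] res 0.8 [(2, [285, 178, 13, 14, 134]), (3, [395, 167, 16, 13, 157]), (4, [319, 84, 14, 14, 97])]
teal_press [461.3 255.4  23.3] res 0.2 [(1, [246, 142, 15, 15, 172]), (2, [199, 97, 15, 15, 179]), (3, [316, 84, 15, 15, 184])]
yellow_press [463.  -79.1  22.4] res 0.1 [(1, [33, 203, 19, 14, 203]), (3, [100, 148, 17, 14, 176])]
teal 1 few
teal 2 [613.  179.5  58.6] 106 res 0.82
teal 3 [616.9 174.6  55. ] 99 res 0.71
teal 4 [614.5 177.   58.4] 132 res 0.26
teal TRI [614.8 176.4 113.2] 0.6
yellow 1 [476.2  94.5  45.6] 92 res 0.62
yellow 2 [476.8  98.1  48.4] 101 res 0.3
yellow 3 [476.8  97.4  48.8] 105 res 0.29
yellow 4 [473.3  80.8  32.7] 86 res 1.25
yellow TRI [476.8  97.2 103.5] 0.1
```

View pics/w4.png

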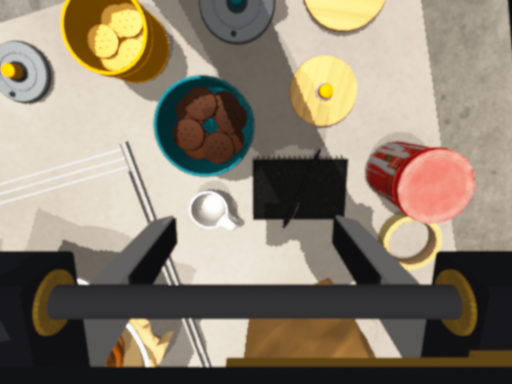

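The w4 view shows the teal canister rim, about (204,125), and the yellow lid knob (326,91), both unobstructed. The case rail starts at (125,145). Measured heights agree with the text to within 2 mm for the knobs and the yellow rim; the teal rim triangulated 7 mm low. First I'll pick up the teal press.

```bash
python3 -c "
from h import *
print(shift((.4613,.2554,.10)),shift((.4613,.2554,.032)))"
```

```text
[220.5 -24.1 220.5] [220.5 -24.1 288.5]
```

To row units: 260 mm is 0.4333, 220.5 mm is 0.3675.

Emit:
carry_out(
  commands=[
    [[0.3667,-0.04,0.1667],[0,0,0],60],
    [[0.3667,-0.04,0.1667],[0,0,0],60],
    [[0.3667,-0.04,0.1667],[0,0,0],60],
    [[0.3667,-0.04,0.1667],[0,0,0],60],
    [[0.3667,-0.04,0.1667],[0,0,0],60],
    [[0.3667,-0.04,0.1667],[0,0,0],60],
    [[0.3667,-0.04,0.1667],[0,0,0],60],
    [[0.3667,-0.04,0.2667],[0,0,0],60],
    [[0.3667,-0.04,0.3333],[0,0,0],60],
    [[0.3675,-0.04,0.4],[0,0,0],60],
    [[0.3675,-0.04,0.4333],[0,0,0],60],
    [[0.3675,-0.04,0.4333],[0,0,0],60],
    [[0.3675,-0.04,0.4333],[0,0,0],60],
  ],
)

```text
clock: 4.85
tcp_pos: [0.4612, 0.255, 0.0603]
orientation: [0.137, 0.991, -0.001, -0.001]
force: [0.6, -0.2, 0.8]
finger_gap: 0.0599
grip_force: 0.0
```

```bash
python3 -c "
from h import *
print(shift((.4613,.2554,.032)),pose()[:3,3])
grab('wrist','w5')"
```

```text
[ 0.   0.4 28.3] [0.46123559 0.25501071 0.06034935]
```

View pics/w5.png

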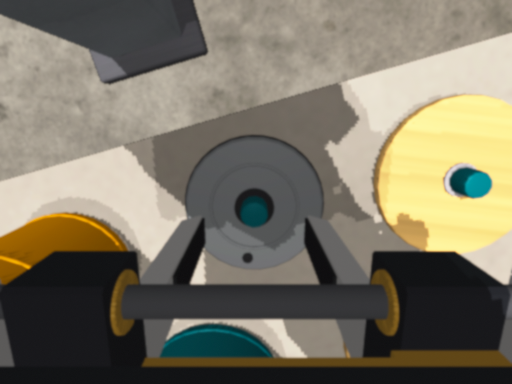

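The knob (254,207) is centred between the fingers, so I'll go down and grip.

To row units: 28 mm is 0.0467, 24 mm is 0.04.

Emit:
carry_out(
  commands=[
    [[0,0,0.025],[0,0,0],60],
    [[0,0,0.04],[0,0,0],60],
    [[0,0,0.0467],[0,0,0],60],
    [[0,0,0.0467],[0,0,0],60],
    [[0,0,0.0467],[0,0,0],10],
    [[0,0,0.0467],[0,0,0],10],
    [[0,0,0.0467],[0,0,0],10],
    [[0,0,0.0467],[0,0,0],10],
    [[0,0,0.0467],[0,0,0],10],
    [[0,0,0.0467],[0,0,0],10],
    [[0,0,0.0467],[0,0,0],10],
    [[0,0,0.0467],[0,0,0],10],
    [[0,0,0.0467],[0,0,0],10],
  ],
)

```text
clock: 5.98
tcp_pos: [0.4618, 0.2556, 0.0319]
orientation: [0.136, 0.991, -0.0, -0.0]
force: [-0.5, 0.0, 0.5]
finger_gap: 0.0101
grip_force: 0.0
```

```bash
python3 -c "
from h import *
s=manip.sense();print(s['tcp_pos'],s['finger_gap'],s['force'],s['grip_force'])
print(shift((.4613,.2554,.20)),shift((.6145,.177,.20)))"
```

```text
[0.46180678 0.25557135 0.03192225] 0.010125420937705578 [-0.51761387  0.0227849   0.54373589] 0.0
[   0.4   -0.3 -168.1] [-168.2  -34.4 -168.1]
```

The fingers closed to 10 mm with no grip force, so they missed the knob. I'll look.

```bash
python3 -c "
from h import *
a=grab('wrist')[0];b=grab('scene')[0];c=grab('top')[0]
cr=lambda f,x,y:cv2.resize(f[y:y+96,x:x+128],(400,300),interpolation=2)
im=np.vstack([np.hstack([cv2.resize(a,(400,300)),cr(b,170,140)]),np.hstack([cr(c,150,150),cr(a,190,160)])])
cv2.imwrite('pics/m1.png',im[:,:,::-1])"
```

```text
(no output)
```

View pics/m1.png

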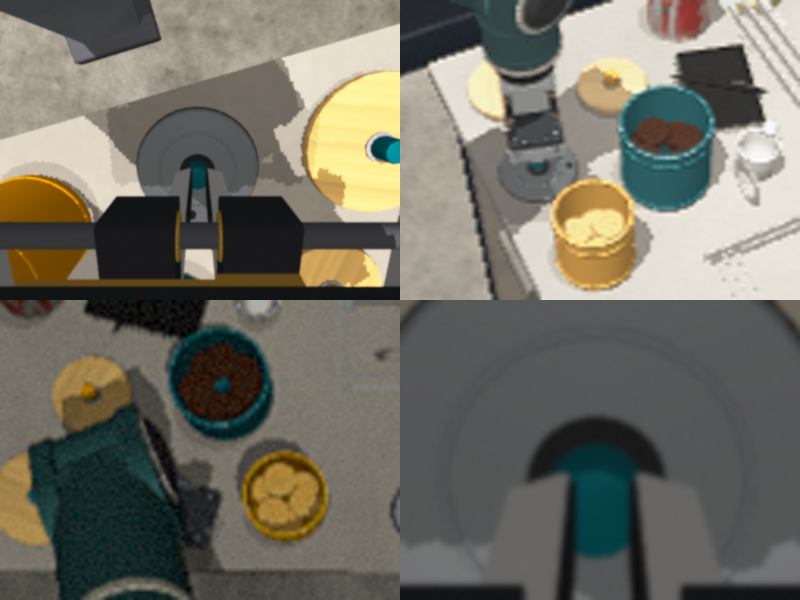

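```bash
python3 - <<'E'
from h import *
f=cv2.imread('pics/w5.png')
h=cv2.cvtColor(f,cv2.COLOR_BGR2HSV)
for r in range(182,230,2):
    m=(h[r,225:285,0]>80)&(h[r,225:285,0]<105)&(h[r,225:285,1]>90)
    x=np.where(m)[0]; print(r,(x.min()+225,x.max()+225,len(x)) if len(x) else None, h[r,254].tolist(), [int(v) for v in h[r,230:280:5,2]])
# expected rows at w5 for knob model, TCP z .0603
K=manip.camera_model('wrist');HE=K['hand_eye'];K=K['camera_matrix'];iv=np.linalg.inv(HE)
def pr(p): c=iv@np.append(p,1); return (K[0,2]+K[0,0]*c[0]/-c[2],K[1,2]-K[1,1]*c[1]/-c[2])
for z in(.014,.024,.034):
    for dx,dy in((.01,0),(-.01,0),(0,.01),(0,-.01)): print(z,dx,dy,np.round(pr([dx,dy+.0004,.0603-z]),1))
E
```

```text
182 None [100, 8, 90] [89, 90, 89, 89, 89, 89, 89, 89, 90, 90]
184 None [110, 8, 90] [89, 89, 90, 89, 90, 89, 89, 89, 89, 89]
186 None [120, 6, 87] [88, 87, 89, 89, 88, 87, 89, 89, 89, 88]
188 None [120, 9, 57] [87, 87, 89, 86, 65, 57, 76, 89, 88, 88]
190 None [90, 9, 27] [88, 87, 87, 58, 28, 27, 37, 80, 88, 88]
192 None [135, 20, 26] [87, 89, 77, 28, 26, 26, 27, 46, 87, 88]
194 None [110, 27, 28] [89, 88, 47, 26, 27, 28, 26, 26, 82, 88]
196 (np.int64(248), np.int64(259), 12) [93, 182, 42] [87, 88, 28, 26, 38, 43, 30, 25, 60, 87]
198 (np.int64(246), np.int64(262), 17) [93, 235, 51] [88, 80, 26, 32, 51, 51, 45, 26, 36, 87]
200 (np.int64(243), np.int64(264), 22) [92, 245, 52] [88, 69, 25, 45, 52, 53, 50, 30, 28, 87]
202 (np.int64(242), np.int64(265), 24) [92, 239, 62] [88, 55, 26, 50, 58, 63, 52, 38, 26, 87]
204 (np.int64(241), np.int64(266), 26) [93, 225, 77] [88, 44, 27, 54, 72, 76, 63, 46, 25, 85]
206 (np.int64(241), np.int64(267), 27) [92, 232, 76] [88, 39, 31, 64, 76, 77, 73, 50, 25, 83]
208 (np.int64(240), np.int64(267), 28) [92, 231, 75] [87, 38, 35, 70, 74, 75, 73, 56, 25, 82]

[... 542 characters left out ...]
, 69, 68, 57, 77, 86]
222 (np.int64(243), np.int64(265), 23) [92, 251, 68] [96, 87, 73, 65, 68, 69, 67, 54, 85, 86]
224 (np.int64(245), np.int64(262), 18) [93, 248, 68] [113, 86, 85, 67, 67, 68, 67, 74, 86, 87]
226 (np.int64(249), np.int64(259), 11) [93, 168, 70] [116, 91, 86, 83, 74, 71, 77, 86, 86, 86]
228 None [93, 31, 83] [118, 109, 89, 86, 85, 83, 86, 86, 87, 87]
0.014 0.01 0 [253.6 194.2]
0.014 -0.01 0 [253.6 219.7]
0.014 0 0.01 [266.9 207. ]
0.014 0 -0.01 [240.3 207.1]
0.024 0.01 0 [253.5 197.6]
0.024 -0.01 0 [253.6 224.2]
0.024 0 0.01 [267.4 211. ]
0.024 0 -0.01 [239.7 211.1]
0.034 0.01 0 [253.5 201.4]
0.034 -0.01 0 [253.6 229. ]
0.034 0 0.01 [268.  215.4]
0.034 0 -0.01 [239.  215.4]
```

Emit:
carry_out(
  commands=[
    [[0,0,0],[0,0,0],0],
    [[0,0,0],[0,0,0],0],
    [[0,0,0],[0,0,0],0],
    [[0,0,0],[0,0,0],0],
    [[0,0,0],[0,0,0],0],
    [[0,0,0],[0,0,0],0],
  ],
)

```text
clock: 6.63
tcp_pos: [0.4618, 0.2556, 0.032]
orientation: [0.136, 0.991, -0.0, 0.0]
force: [0.2, -0.7, -0.3]
finger_gap: 0.0004
grip_force: 0.0
```

```bash
python3 -c "
from h import *
a=grab('wrist')[0];b=grab('scene')[0]
im=np.hstack([cv2.resize(a[180:260,214:294],(400,400),interpolation=2),cv2.resize(b[170:220,190:240],(400,400),interpolation=2)])
cv2.imwrite('pics/m2.png',im[:,:,::-1])"
```

```text
(no output)
```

View pics/m2.png

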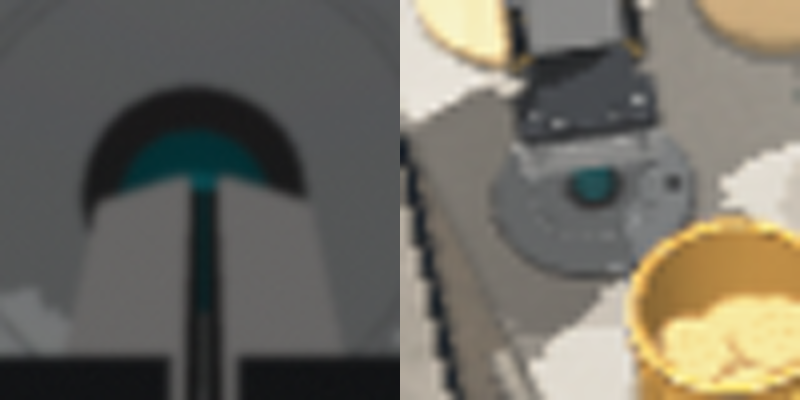

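The fingers are closed over the top of the knob, so the tips stand higher than I assumed. I'll feel for contact gently to find out how much.

To row units: 3 mm is 0.005, 2 mm is 0.0033.

Emit:
carry_out(
  commands=[
    [[0,0,0.0017],[0,0,0],0],
    [[0,0,0.0033],[0,0,0],0],
    [[0,0,0.005],[0,0,0],0],
    [[0,0,0.005],[0,0,0],0],
  ],
)

```text
clock: 7.07
tcp_pos: [0.4621, 0.2557, 0.0305]
orientation: [0.137, 0.991, 0.0, -0.0]
force: [-11.7, -6.7, 38.9]
finger_gap: 0.0003
grip_force: 19.4
```

```bash
python3 - <<'E'
from h import *
m=manip.camera_model('scene');K=m['camera_matrix'];T=m['world_from_camera']
def proj(p):
    c=np.linalg.inv(T)@np.append(p,1); return np.array([K[0,2]+K[0,0]*c[0]/-c[2],K[1,2]-K[1,1]*c[1]/-c[2]]).round(1)
for z in(.014,.024,.034,.054,.11):print(z,proj([.4618,.2556,z]))
print(pose().round(4))
E
```

```text
0.014 [213.5 192.4]
0.024 [213.3 190.9]
0.034 [213.1 189.5]
0.054 [212.7 186.5]
0.11 [211.6 177.9]
[[-9.627e-01  2.707e-01  1.000e-04  4.621e-01]
 [ 2.707e-01  9.627e-01  7.000e-04  2.557e-01]
 [ 1.000e-04  7.000e-04 -1.000e+00  3.050e-02]
 [ 0.000e+00  0.000e+00  0.000e+00  1.000e+00]]
```

Contact came about 1 mm down, and the image geometry also puts the tips level with the TCP rather than 17 mm ahead. I'll back off, open the jaws and go lower.

To row units: -20 mm is -0.0333, -10 mm is -0.0167.

Emit:
carry_out(
  commands=[
    [[0,0,-0.0167],[0,0,0],0],
    [[0,0,-0.0333],[0,0,0],0],
    [[0,0,-0.0333],[0,0,0],50],
    [[0,0,-0.0333],[0,0,0],50],
    [[0,0,-0.0333],[0,0,0],50],
    [[0,0,-0.0333],[0,0,0],50],
    [[0,0,-0.0333],[0,0,0],50],
    [[0,0,-0.0333],[0,0,0],50],
    [[0,0,-0.0333],[0,0,0],50],
  ],
)

```text
clock: 7.82
tcp_pos: [0.4617, 0.2555, 0.0487]
orientation: [0.136, 0.991, -0.0, -0.0]
force: [-1.0, 0.1, -0.6]
finger_gap: 0.0438
grip_force: 0.0
```

```bash
python3 -c "
from h import *
f,K,T=grab('wrist','w6');s=manip.sense();print(s['finger_gap'],s['force'])
h=cv2.cvtColor(f,cv2.COLOR_RGB2HSV)
m=((h[...,0]>82)&(h[...,0]<105)&(h[...,1]>90)).astype(np.uint8)
n,l,st,c=cv2.connectedComponentsWithStats(m)
for j in range(1,n):
  if 300<st[j,4]<2500: print(st[j],c[j],onplane(K,T,c[j],.026))
print(shift((.4613,.2554,.022)))"
```

```text
0.047247671996385715 [-0.11387816 -0.05150722  0.28329319]
[ 459  170   44   32 1047] [480.76313276 185.32760267] [0.48142249 0.40674855 0.026     ]
[237 199  31  34 832] [252.48076923 215.37259615] [0.46047492 0.25554311 0.026     ]
[ 186  333   79   24 1454] [219.97730399 346.17744154] [0.55363951 0.20357677 0.026     ]
[ 0.4 -0.3 26.8]
```

To row units: 29 mm is 0.0483, 27 mm is 0.045.

Emit:
carry_out(
  commands=[
    [[0,0,0.0167],[0,0,0],50],
    [[0,0,0.03],[0,0,0],50],
    [[0,0,0.04],[0,0,0],50],
    [[0,0,0.045],[0,0,0],50],
    [[0,0,0.0483],[0,0,0],50],
    [[0,0,0.0483],[0,0,0],50],
  ],
)

```text
clock: 8.37
tcp_pos: [0.4617, 0.2554, 0.0194]
orientation: [0.137, 0.991, -0.0, -0.0]
force: [0.3, -0.3, 0.1]
finger_gap: 0.0497
grip_force: 0.0
```

Emit:
carry_out(
  commands=[
    [[0,0,0],[0,0,0],10],
    [[0,0,0],[0,0,0],10],
    [[0,0,0],[0,0,0],10],
    [[0,0,0],[0,0,0],10],
    [[0,0,0],[0,0,0],10],
    [[0,0,0],[0,0,0],10],
    [[0,0,0],[0,0,0],10],
    [[0,0,0],[0,0,0],10],
  ],
)

```text
clock: 9.03
tcp_pos: [0.4619, 0.2556, 0.0201]
orientation: [0.136, 0.991, 0.0, 0.0]
force: [0.3, -0.3, 4.4]
finger_gap: 0.0184
grip_force: 30.0
```

Emit:
carry_out(
  commands=[
    [[0,0,-0.0083],[0,0,0],10],
    [[0,0,-0.025],[0,0,0],10],
    [[0,0,-0.05],[0,0,0],10],
    [[0,0,-0.1],[0,0,0],10],
    [[0,0,-0.1667],[0,0,0],10],
    [[0,0,-0.2333],[0,0,0],10],
    [[0,0,-0.3],[0,0,0],10],
    [[0,0,-0.3],[0,0,0],10],
  ],
)

```text
clock: 9.7
tcp_pos: [0.4645, 0.2569, 0.2079]
orientation: [0.137, 0.991, 0.004, 0.004]
force: [1.0, 0.2, -1.1]
finger_gap: 0.0188
grip_force: 30.0
```

```bash
python3 -c "
from h import *
a=grab('wrist')[0];b=grab('scene')[0]
im=np.hstack([cv2.resize(a,(533,400)),cv2.resize(b[130:230,170:236],(264,400),interpolation=2)])
cv2.imwrite('pics/m3.png',im[:,:,::-1])
print(shift((.6145,.177,.2)),manip.sense()['force'],manip.sense()['finger_gap'])"
```

```text
[-167.9  -34.9    2. ] [-0.29961944  0.2407615  -2.55805273] 0.018806902528271864
```

View pics/m3.png

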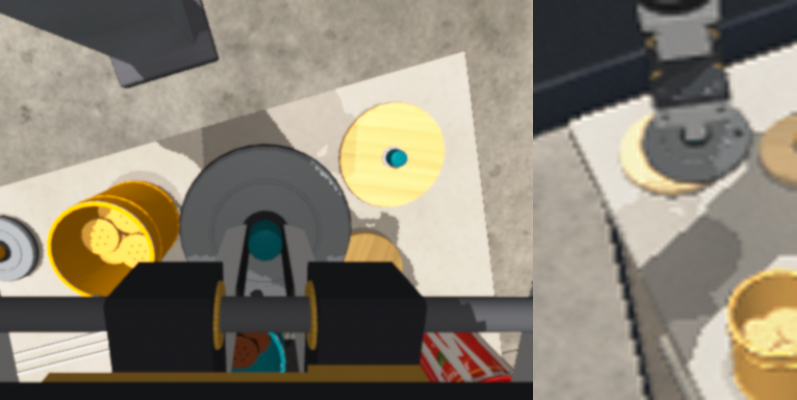

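Held level, with about 2 N on the wrist. In the wrist view the disc is at (265,240) and the knob is between the pads. I'll move it over the teal canister.

To row units: -168 mm is -0.28, -160 mm is -0.2667.

Emit:
carry_out(
  commands=[
    [[-0.0667,-0.0133,0],[0,0,0],10],
    [[-0.125,-0.0267,0],[0,0,0],10],
    [[-0.1833,-0.0383,0],[0,0,0],10],
    [[-0.2333,-0.0483,0],[0,0,0],10],
    [[-0.2667,-0.055,0],[0,0,0],10],
    [[-0.28,-0.0583,0],[0,0,0],10],
    [[-0.28,-0.0583,0.0167],[0,0,0],10],
    [[-0.28,-0.0583,0.05],[0,0,0],10],
    [[-0.28,-0.0583,0.07],[0,0,0],10],
    [[-0.28,-0.0583,0.07],[0,0,0],10],
    [[-0.28,-0.0583,0.07],[0,0,0],10],
  ],
)

```text
clock: 10.72
tcp_pos: [0.613, 0.1771, 0.1572]
orientation: [0.136, 0.991, -0.0, -0.001]
force: [-0.1, 0.6, -1.4]
finger_gap: 0.0185
grip_force: 30.0
```

```bash
python3 -c "
from h import *
print(shift((.6148,.177,.13)),manip.sense()['force'],manip.sense()['finger_gap'],pose()[:3,3])
f,K,T=grab('wrist','w7')"
```

```text
[-1.8  0.4 27.2] [-0.08378039  0.60437915 -1.36241296] 0.018546520663615628 [0.61295131 0.1770859  0.15719366]
```

View pics/w7.png

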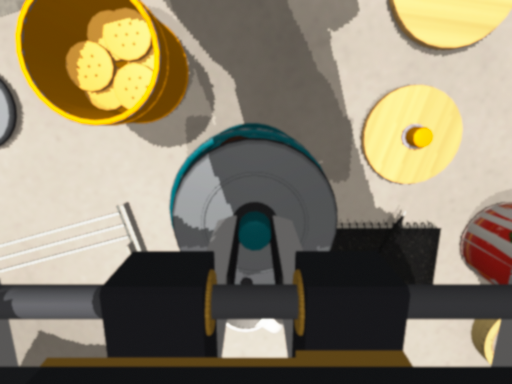

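The disc is over the rim. The rim's top edge at row 125 and the disc edge at row 139 both match predictions for a centred disc to within 1 mm. I'll lower it into the bore.

To row units: 25 mm is 0.0417, 22 mm is 0.0367.

Emit:
carry_out(
  commands=[
    [[-0.0008,-0.0008,0.01],[0,0,0],10],
    [[-0.0008,-0.0008,0.02],[0,0,0],10],
    [[-0.0008,-0.0008,0.0267],[0,0,0],10],
    [[-0.0008,-0.0008,0.0317],[0,0,0],10],
    [[-0.0008,-0.0008,0.0367],[0,0,0],10],
    [[-0.0008,-0.0008,0.0417],[0,0,0],10],
    [[-0.0008,-0.0008,0.0417],[0,0,0],10],
  ],
)

```text
clock: 11.35
tcp_pos: [0.6142, 0.1757, 0.1323]
orientation: [0.137, 0.991, -0.0, -0.0]
force: [-0.3, -0.7, -1.9]
finger_gap: 0.0182
grip_force: 30.0
```

To row units: 30 mm is 0.05, 27 mm is 0.045.

Emit:
carry_out(
  commands=[
    [[0,0,0.0067],[0,0,0],10],
    [[0,0,0.0133],[0,0,0],10],
    [[0,0,0.02],[0,0,0],10],
    [[0,0,0.0267],[0,0,0],10],
    [[0,0,0.0333],[0,0,0],10],
    [[0,0,0.04],[0,0,0],10],
    [[0,0,0.045],[0,0,0],10],
    [[0,0,0.05],[0,0,0],10],
    [[0,0,0.05],[0,0,0],10],
  ],
)

```text
clock: 12.1
tcp_pos: [0.6142, 0.1758, 0.1023]
orientation: [0.136, 0.991, -0.0, -0.0]
force: [-0.4, -2.4, -1.6]
finger_gap: 0.0189
grip_force: 30.0
```

To row units: 3 mm is 0.005, 2 mm is 0.0033.

Emit:
carry_out(
  commands=[
    [[0,0,0.0017],[0,0,0],10],
    [[0,0,0.0033],[0,0,0],10],
    [[0,0,0.005],[0,0,0],10],
    [[0,0,0.005],[0,0,0],10],
  ],
)

```text
clock: 12.43
tcp_pos: [0.6144, 0.1758, 0.0999]
orientation: [0.137, 0.991, -0.0, -0.0]
force: [-2.4, -4.6, 1.6]
finger_gap: 0.0188
grip_force: 30.0
```

To row units: -1 mm is -0.0017, 0.5 mm is 0.0008.

Emit:
carry_out(
  commands=[
    [[0.0008,-0.0017,0],[0,0,0],10],
    [[0.0008,-0.0017,0],[0,0,0],10],
    [[0.0008,-0.0017,0],[0,0,0],10],
  ],
)

```text
clock: 12.68
tcp_pos: [0.6137, 0.1756, 0.1001]
orientation: [0.136, 0.991, 0.0, 0.0]
force: [-0.1, -1.1, -1.3]
finger_gap: 0.019
grip_force: 30.0
```

To row units: 2 mm is 0.0033, 1 mm is 0.0017.

Emit:
carry_out(
  commands=[
    [[0,0,0.0017],[0,0,0],10],
    [[0,0,0.0033],[0,0,0],10],
    [[0,0,0.0033],[0,0,0],10],
  ],
)

```text
clock: 12.93
tcp_pos: [0.6136, 0.1752, 0.0977]
orientation: [0.136, 0.991, -0.0, -0.0]
force: [-0.7, 0.2, -2.0]
finger_gap: 0.0187
grip_force: 30.0
```

Side load is gone and the disc is hanging free. I'll keep lowering.

To row units: 3 mm is 0.005, 2 mm is 0.0033.

Emit:
carry_out(
  commands=[
    [[0,0,0.0017],[0,0,0],10],
    [[0,0,0.0033],[0,0,0],10],
    [[0,0,0.005],[0,0,0],10],
    [[0,0,0.005],[0,0,0],10],
  ],
)

```text
clock: 13.27
tcp_pos: [0.6136, 0.175, 0.0947]
orientation: [0.136, 0.991, -0.0, -0.0]
force: [-0.3, 1.1, -1.7]
finger_gap: 0.0184
grip_force: 30.0
```

To row units: 3 mm is 0.005, 2 mm is 0.0033.

Emit:
carry_out(
  commands=[
    [[0,0,0.0017],[0,0,0],10],
    [[0,0,0.0033],[0,0,0],10],
    [[0,0,0.005],[0,0,0],10],
    [[0,0,0.005],[0,0,0],10],
  ],
)

```text
clock: 13.6
tcp_pos: [0.6136, 0.175, 0.0917]
orientation: [0.136, 0.991, -0.0, -0.0]
force: [0.1, -0.8, -1.1]
finger_gap: 0.0189
grip_force: 30.0
```

To row units: 2 mm is 0.0033, 1 mm is 0.0017.

Emit:
carry_out(
  commands=[
    [[0,0,0.0017],[0,0,0],10],
    [[0,0,0.0033],[0,0,0],10],
    [[0,0,0.0033],[0,0,0],10],
  ],
)

```text
clock: 13.85
tcp_pos: [0.6136, 0.175, 0.0897]
orientation: [0.136, 0.991, -0.0, -0.0]
force: [-0.5, 0.1, -1.0]
finger_gap: 0.0189
grip_force: 30.0
```

To row units: 2 mm is 0.0033, 1 mm is 0.0017.

Emit:
carry_out(
  commands=[
    [[0,0,0.0017],[0,0,0],10],
    [[0,0,0.0033],[0,0,0],10],
    [[0,0,0.0033],[0,0,0],10],
  ],
)

```text
clock: 14.1
tcp_pos: [0.6136, 0.175, 0.0877]
orientation: [0.136, 0.991, -0.0, -0.0]
force: [0.3, 0.4, -1.9]
finger_gap: 0.0185
grip_force: 30.0
```

To row units: 2 mm is 0.0033, 1 mm is 0.0017.

Emit:
carry_out(
  commands=[
    [[0,0,0.0017],[0,0,0],10],
    [[0,0,0.0033],[0,0,0],10],
    [[0,0,0.0033],[0,0,0],10],
  ],
)

```text
clock: 14.35
tcp_pos: [0.6138, 0.1751, 0.0873]
orientation: [0.136, 0.991, 0.0, 0.0]
force: [-8.5, -2.1, 18.6]
finger_gap: 0.0185
grip_force: 30.0
```

Contact felt: 18.6 N, with the underside about 52 mm below the rim. I'll ease off most of that load, release narrowly and withdraw.

To row units: -1.3 mm is -0.0022, -1 mm is -0.0017.

Emit:
carry_out(
  commands=[
    [[0,0,-0.0017],[0,0,0],10],
    [[0,0,-0.0022],[0,0,0],10],
    [[0,0,-0.0022],[0,0,0],10],
  ],
)

```text
clock: 14.6
tcp_pos: [0.6138, 0.1751, 0.0874]
orientation: [0.136, 0.991, 0.0, 0.0]
force: [-0.4, -0.1, 4.0]
finger_gap: 0.0186
grip_force: 30.0
```

Emit:
carry_out(
  commands=[
    [[0,0,0],[0,0,0],22],
    [[0,0,0],[0,0,0],30],
    [[0,0,0],[0,0,0],34],
    [[0,0,0],[0,0,0],34],
    [[0,0,0],[0,0,0],34],
  ],
)

```text
clock: 15.02
tcp_pos: [0.6137, 0.175, 0.0872]
orientation: [0.137, 0.991, -0.0, -0.0]
force: [0.4, -0.3, -1.0]
finger_gap: 0.034
grip_force: 0.0
```

Emit:
carry_out(
  commands=[
    [[0,0,-0.005],[0,0,0],34],
    [[0,0,-0.0167],[0,0,0],34],
    [[0,0,-0.0417],[0,0,0],34],
    [[0,0,-0.0833],[0,0,0],34],
    [[0,0,-0.1417],[0,0,0],34],
    [[0,0,-0.2],[0,0,0],34],
    [[0,0,-0.25],[0,0,0],34],
    [[0,0,-0.2833],[0,0,0],34],
    [[0,0,-0.2833],[0,0,0],34],
  ],
)

```text
clock: 15.77
tcp_pos: [0.6154, 0.1753, 0.2628]
orientation: [0.137, 0.991, 0.002, 0.003]
force: [0.1, -0.6, 0.5]
finger_gap: 0.0345
grip_force: 0.0
```

```bash
python3 -c "
from h import *
f,K,T=grab('wrist','w8')
print(shift((.463,-.0791,.26)),pose()[:3,3],manip.sense()['q'].round(2))"
```

```text
[  77.1 -285.8   -0.9] [0.61458933 0.17521476 0.26010415] [-0.59  0.41  0.36  1.52 -0.15  1.23  1.09]
```

View pics/w8.png

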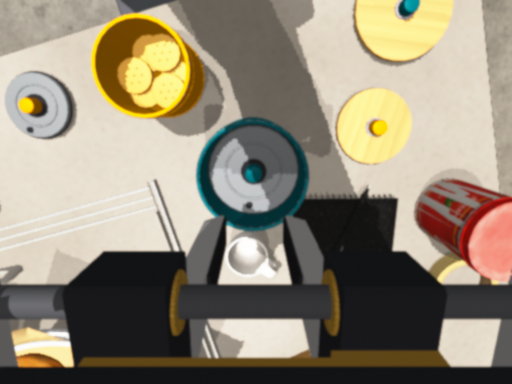

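The teal press sits flat and centred in the canister (253,173). Next is the yellow press; I'll move back in x first to clear the case.

To row units: -286 mm is -0.4767, -268 mm is -0.4467.

Emit:
carry_out(
  commands=[
    [[0.0667,-0.0167,0],[0,0,0],50],
    [[0.1333,-0.0367,0],[0,0,0],50],
    [[0.2,-0.0567,0],[0,0,0],50],
    [[0.2433,-0.0683,0],[0,0,0],50],
    [[0.23,-0.1167,0],[0,0,0],50],
    [[0.2117,-0.1833,0],[0,0,0],50],
    [[0.1917,-0.25,0],[0,0,0],50],
    [[0.1733,-0.3167,0],[0,0,0],50],
    [[0.155,-0.3833,0],[0,0,0],50],
    [[0.1367,-0.4467,0],[0,0,0],50],
    [[0.1283,-0.4767,0.0167],[0,0,0],50],
    [[0.1283,-0.4767,0.0833],[0,0,0],50],
    [[0.1283,-0.4767,0.15],[0,0,0],50],
    [[0.1283,-0.4767,0.2167],[0,0,0],50],
    [[0.1283,-0.4767,0.275],[0,0,0],50],
    [[0.1283,-0.4767,0.3167],[0,0,0],50],
    [[0.1283,-0.4767,0.3417],[0,0,0],50],
    [[0.1283,-0.4767,0.3417],[0,0,0],50],
    [[0.1283,-0.4767,0.3417],[0,0,0],50],
  ],
)

```text
clock: 17.4
tcp_pos: [0.4615, -0.0797, 0.052]
orientation: [0.137, 0.991, -0.0, -0.001]
force: [0.2, -0.6, 0.1]
finger_gap: 0.0502
grip_force: 0.0
```

```bash
cat > kn.py <<'E'
from h import *
import sys
f,K,T=grab('wrist')
h=cv2.cvtColor(f,cv2.COLOR_RGB2HSV).astype(int)
m=((h[...,0]>82)&(h[...,0]<105)&(h[...,1]>90)) if sys.argv[1]=='teal' else ((h[...,0]>12)&(h[...,0]<27)&(h[...,1]>170)&(h[...,2]>60))
n,l,st,c=cv2.connectedComponentsWithStats(m.astype(np.uint8))
z=float(sys.argv[2])
for j in range(1,n):
  if 250<st[j,4]<2500 and c[j][1]<250 and 150<c[j][0]<360: print(st[j],c[j].round(1),onplane(K,T,c[j],z).round(4))
print(pose()[:3,3].round(4),manip.sense()['finger_gap'])
E
python3 kn.py yellow .026; python3 -c "
from h import *
print(shift((.463,-.0791,.0195)))"
```

```text
[240 201  30  33 784] [254.3 216.9] [ 0.4627 -0.0791  0.026 ]
[ 0.4623 -0.0797  0.0528] 0.049907526854425156
[-0.6  0.8 33.3]
```

Knob confirmed at (0.463, -0.079). I'll go down and grip.

To row units: 33 mm is 0.055, 29 mm is 0.0483.

Emit:
carry_out(
  commands=[
    [[-0.001,0.0012,0.02],[0,0,0],50],
    [[-0.001,0.0012,0.0367],[0,0,0],50],
    [[-0.001,0.0012,0.0483],[0,0,0],50],
    [[-0.001,0.0012,0.055],[0,0,0],50],
    [[-0.001,0.0012,0.055],[0,0,0],40],
    [[-0.001,0.0012,0.055],[0,0,0],10],
    [[-0.001,0.0012,0.055],[0,0,0],10],
    [[-0.001,0.0012,0.055],[0,0,0],10],
    [[-0.001,0.0012,0.055],[0,0,0],10],
    [[-0.001,0.0012,0.055],[0,0,0],10],
    [[-0.001,0.0012,0.055],[0,0,0],10],
    [[-0.001,0.0012,0.055],[0,0,0],10],
  ],
)

```text
clock: 18.45
tcp_pos: [0.4632, -0.079, 0.0195]
orientation: [0.136, 0.991, 0.0, 0.0]
force: [-0.6, 0.3, 6.7]
finger_gap: 0.0184
grip_force: 30.0
```

```bash
python3 -c "
from h import *
print(shift((.463,-.0791,.20)),shift((.4768,.0973,.20)),pose()[:3,3])"
```

```text
[ 1.000e-01 -2.000e-01 -1.805e+02] [  34.5  173.4 -180.4] [ 0.46321024 -0.0789759   0.01954916]
```

To row units: 173 mm is 0.2883, 140 mm is 0.2333.

Emit:
carry_out(
  commands=[
    [[0,0,-0.0083],[0,0,0],10],
    [[0,0,-0.0333],[0,0,0],10],
    [[0,0,-0.0833],[0,0,0],10],
    [[0,0,-0.15],[0,0,0],10],
    [[0,0,-0.2167],[0,0,0],10],
    [[0,0,-0.2667],[0,0,0],10],
    [[0.0067,0.0333,-0.275],[0,0,0],10],
    [[0.02,0.1,-0.275],[0,0,0],10],
    [[0.0333,0.1667,-0.275],[0,0,0],10],
    [[0.0467,0.2333,-0.275],[0,0,0],10],
    [[0.0533,0.2667,-0.2667],[0,0,0],10],
    [[0.0567,0.2883,-0.2417],[0,0,0],10],
    [[0.0567,0.2883,-0.2083],[0,0,0],10],
    [[0.0567,0.2883,-0.1967],[0,0,0],10],
    [[0.0567,0.2883,-0.1967],[0,0,0],10],
    [[0.0567,0.2883,-0.1967],[0,0,0],10],
  ],
)

```text
clock: 19.78
tcp_pos: [0.4771, 0.0961, 0.1377]
orientation: [0.137, 0.991, -0.0, -0.0]
force: [-0.2, -0.1, -0.4]
finger_gap: 0.0186
grip_force: 30.0
```

```bash
cat > rim.py <<'E'
from h import *
from scipy.optimize import least_squares
# yellow rim in w8 and current wrist view: outward/near half of the outer rim on plane z=.105
import sys
def fit(f,K,T,c0,r,z,teal,sgn):
    h=cv2.cvtColor(f,cv2.COLOR_RGB2HSV).astype(int)
    m=((h[...,0]>80)&(h[...,0]<105)&(h[...,1]>110)) if teal else ((h[...,0]>14)&(h[...,0]<30)&(h[...,1]>150)&(h[...,2]>60))
    C=max(cv2.findContours(m.astype(np.uint8),cv2.RETR_EXTERNAL,cv2.CHAIN_APPROX_NONE)[0],key=cv2.contourArea)[:,0]
    P=np.array([onplane(K,T,p,z)[:2] for p in C if 2<p[0]<509 and 2<p[1]<240]);c0=np.array(c0)
    for _ in range(6):
        d=P-c0;s=P[np.abs(np.hypot(*d.T)-r+.0015)<.004]
        q=least_squares(lambda a:np.hypot(*(s-a[:2]).T)-a[2],[*c0,r],loss='soft_l1',f_scale=.0005).x;c0=q[:2]
    return (q*1000).round(1),len(s)
E
python3 - <<'E'
from rim import *
f,K,T=grab('wrist','w9');s=manip.sense();print(s['tcp_pos'],s['force'])
print(fit(f,K,T,(.4768,.0973),.05,.105,False,1))
h=cv2.imread('pics/w8.png')[:,:,::-1]
T8=T.copy();P=pose();P[:3,3]=[.61459,.17521,.2601];T8=P@manip.camera_model('wrist')['hand_eye']
print(fit(h,K,T8,(.4768,.0973),.05,.105,False,1),fit(h,K,T8,(.614,.176),.06,.12,True,1))
E
```

```text
[0.47742231 0.09620598 0.13814298] [-0.30662081 -0.35951085  0.08541512]Traceback (most recent call last):
  File "<stdin>", line 3, in <module>
  File "rim.py", line 11, in fit
    d=P-c0;s=P[np.abs(np.hypot(*d.T)-r+.0015)<.004]
      ~^~~
ValueError: operands could not be broadcast together with shapes (0,) (2,)
```

```bash
python3 - <<'E'
from rim import *
h=cv2.imread('pics/w8.png')[:,:,::-1].copy();K=manip.camera_model('wrist')['camera_matrix']
P=pose();P[:3,3]=[.61459,.17521,.2601];T8=P@manip.camera_model('wrist')['hand_eye']
for a in(((.4768,.0973),.05,.105,False,1),((.614,.176),.06,.12,True,1)):
    try: print(fit(h,K,T8,*a))
    except Exception as e: print(e)
s=manip.sense();print(s['tcp_pos'],s['force'],s['joint_vel'].round(3))
E
```

```text
(array([474.9,  97.5,  48.8]), 217)
(array([610.2, 175.2,  57.6]), 312)
[0.47742231 0.09620598 0.13814298] [-0.30662081 -0.35951085  0.08541512] [ 0.    -0.01  -0.001 -0.006 -0.002 -0.002 -0.001]
```

To row units: 22 mm is 0.0367, 19 mm is 0.0317.

Emit:
carry_out(
  commands=[
    [[0,0.0005,0.01],[0,0,0],10],
    [[0,0.0005,0.0167],[0,0,0],10],
    [[0,0.0005,0.0217],[0,0,0],10],
    [[0,0.0005,0.0267],[0,0,0],10],
    [[0,0.0005,0.0317],[0,0,0],10],
    [[0,0.0005,0.0367],[0,0,0],10],
    [[0,0.0005,0.0367],[0,0,0],10],
  ],
)

```text
clock: 20.42
tcp_pos: [0.476, 0.0963, 0.1145]
orientation: [0.137, 0.991, -0.001, -0.001]
force: [-7.9, -4.1, 4.3]
finger_gap: 0.0189
grip_force: 30.1
```

Wall contact is pushing toward -x and -y, so I'll shift that way.

To row units: 1.5 mm is 0.0025, -1 mm is -0.0017.

Emit:
carry_out(
  commands=[
    [[0.0017,-0.0017,0],[0,0,0],10],
    [[0.0025,-0.0017,0],[0,0,0],10],
    [[0.0025,-0.0017,0],[0,0,0],10],
    [[0.0025,-0.0017,0],[0,0,0],10],
  ],
)

```text
clock: 20.75
tcp_pos: [0.4754, 0.0966, 0.1153]
orientation: [0.136, 0.991, -0.0, 0.0]
force: [-1.2, -1.2, -0.7]
finger_gap: 0.0191
grip_force: 30.0
```

To row units: 6 mm is 0.01, 4 mm is 0.0067.

Emit:
carry_out(
  commands=[
    [[0,0,0.0033],[0,0,0],10],
    [[0,0,0.0067],[0,0,0],10],
    [[0,0,0.01],[0,0,0],10],
    [[0,0,0.01],[0,0,0],10],
  ],
)

```text
clock: 21.08
tcp_pos: [0.4753, 0.0965, 0.1088]
orientation: [0.136, 0.991, -0.0, -0.0]
force: [-1.0, -0.7, -0.6]
finger_gap: 0.0185
grip_force: 30.0
```

To row units: 21 mm is 0.035, 19 mm is 0.0317.

Emit:
carry_out(
  commands=[
    [[0.0008,-0.0005,0.0067],[0,0,0],10],
    [[0.0008,-0.0005,0.0133],[0,0,0],10],
    [[0.0008,-0.0005,0.02],[0,0,0],10],
    [[0.0008,-0.0005,0.0267],[0,0,0],10],
    [[0.0008,-0.0005,0.0317],[0,0,0],10],
    [[0.0008,-0.0005,0.035],[0,0,0],10],
    [[0.0008,-0.0005,0.035],[0,0,0],10],
  ],
)

```text
clock: 21.67
tcp_pos: [0.4747, 0.0963, 0.0878]
orientation: [0.136, 0.991, -0.0, -0.0]
force: [-1.1, -0.0, -1.1]
finger_gap: 0.0189
grip_force: 30.0
```

To row units: 3 mm is 0.005, 2 mm is 0.0033.

Emit:
carry_out(
  commands=[
    [[0,0,0.0017],[0,0,0],10],
    [[0,0,0.0033],[0,0,0],10],
    [[0,0,0.005],[0,0,0],10],
    [[0,0,0.005],[0,0,0],10],
  ],
)

```text
clock: 22.0
tcp_pos: [0.4748, 0.0964, 0.0852]
orientation: [0.136, 0.991, -0.0, 0.0]
force: [0.4, 0.3, -0.7]
finger_gap: 0.0189
grip_force: 30.0
```

To row units: 2 mm is 0.0033, 1 mm is 0.0017.

Emit:
carry_out(
  commands=[
    [[0,0,0.0017],[0,0,0],10],
    [[0,0,0.0033],[0,0,0],10],
    [[0,0,0.0033],[0,0,0],10],
  ],
)

```text
clock: 22.25
tcp_pos: [0.4748, 0.0964, 0.0831]
orientation: [0.136, 0.991, -0.0, -0.0]
force: [-0.9, -0.4, -1.1]
finger_gap: 0.0187
grip_force: 30.0
```

To row units: 2 mm is 0.0033, 1 mm is 0.0017.

Emit:
carry_out(
  commands=[
    [[0,0,0.0017],[0,0,0],10],
    [[0,0,0.0033],[0,0,0],10],
    [[0,0,0.0033],[0,0,0],10],
  ],
)

```text
clock: 22.5
tcp_pos: [0.4748, 0.0963, 0.0811]
orientation: [0.136, 0.991, -0.0, -0.0]
force: [-0.3, 0.3, -2.7]
finger_gap: 0.0187
grip_force: 30.0
```

To row units: 2 mm is 0.0033, 1 mm is 0.0017.

Emit:
carry_out(
  commands=[
    [[0,0,0.0017],[0,0,0],10],
    [[0,0,0.0033],[0,0,0],10],
    [[0,0,0.0033],[0,0,0],10],
  ],
)

```text
clock: 22.75
tcp_pos: [0.4748, 0.0964, 0.0791]
orientation: [0.136, 0.991, -0.0, -0.0]
force: [-0.4, -0.4, -2.2]
finger_gap: 0.0187
grip_force: 30.0
```

To row units: 1.5 mm is 0.0025, 1 mm is 0.0017.

Emit:
carry_out(
  commands=[
    [[0,0,0.0017],[0,0,0],10],
    [[0,0,0.0025],[0,0,0],10],
    [[0,0,0.0025],[0,0,0],10],
  ],
)

```text
clock: 23.0
tcp_pos: [0.4749, 0.0963, 0.0778]
orientation: [0.136, 0.991, -0.0, 0.0]
force: [-0.2, 0.8, -0.4]
finger_gap: 0.0187
grip_force: 30.0
```

To row units: 1.5 mm is 0.0025, 1 mm is 0.0017.

Emit:
carry_out(
  commands=[
    [[0,0,0.0017],[0,0,0],10],
    [[0,0,0.0025],[0,0,0],10],
    [[0,0,0.0025],[0,0,0],10],
  ],
)

```text
clock: 23.25
tcp_pos: [0.4753, 0.0964, 0.0765]
orientation: [0.137, 0.991, 0.0, 0.0]
force: [3.7, 0.0, 3.7]
finger_gap: 0.0186
grip_force: 30.0
```

```bash
python3 -c "
from h import *
print(manip.sense()['force'],pose()[:3,3])"
```

```text
[3.66167078 0.02423925 3.72810976] [0.47533672 0.09638807 0.07646335]
```

To row units: 1 mm is 0.0017.

Emit:
carry_out(
  commands=[
    [[0,0,0.0017],[0,0,0],10],
    [[0,0,0.0017],[0,0,0],10],
    [[0,0,0.0017],[0,0,0],10],
  ],
)

```text
clock: 23.5
tcp_pos: [0.4758, 0.0965, 0.0758]
orientation: [0.136, 0.991, 0.0, 0.001]
force: [3.4, 0.0, 7.2]
finger_gap: 0.0188
grip_force: 30.0
```

To row units: 1 mm is 0.0017.

Emit:
carry_out(
  commands=[
    [[0,0,0.0017],[0,0,0],10],
    [[0,0,0.0017],[0,0,0],10],
    [[0,0,0.0017],[0,0,0],10],
  ],
)

```text
clock: 23.75
tcp_pos: [0.4763, 0.0967, 0.0751]
orientation: [0.136, 0.991, 0.001, 0.001]
force: [4.5, 0.4, 11.0]
finger_gap: 0.0183
grip_force: 30.0
```

Emit:
carry_out(
  commands=[
    [[-0.0013,0,0],[0,0,0],10],
    [[-0.0013,0,0],[0,0,0],10],
    [[-0.0013,0,0],[0,0,0],10],
  ],
)

```text
clock: 24.0
tcp_pos: [0.4763, 0.0967, 0.0751]
orientation: [0.136, 0.991, 0.001, 0.001]
force: [-1.5, 2.0, 16.7]
finger_gap: 0.0188
grip_force: 30.0
```

```bash
python3 -c "
from h import *
s=manip.sense();print(s['force'],s['ft_torque'],s['tcp_pos'],s['orientation'])"
```

```text
[-1.53460098  2.01775775 16.69800592] [0.37478454 0.45465269 0.02875337] [0.47633668 0.09672171 0.07508224] [1.36306489e-01 9.90666353e-01 5.76663779e-04 6.20782646e-04]
```

To row units: -1 mm is -0.0017, -0.8 mm is -0.0013.

Emit:
carry_out(
  commands=[
    [[0,0,-0.0013],[0,0,0],10],
    [[0,0,-0.0017],[0,0,0],10],
    [[0,0,-0.0017],[0,0,0],10],
  ],
)

```text
clock: 24.25
tcp_pos: [0.4758, 0.0963, 0.0754]
orientation: [0.136, 0.991, 0.0, 0.0]
force: [2.0, 2.1, 2.7]
finger_gap: 0.0186
grip_force: 30.0
```

Now resting at low load. I'll release and withdraw.

Emit:
carry_out(
  commands=[
    [[0,0,0],[0,0,0],22],
    [[0,0,0],[0,0,0],28],
    [[0,0,0],[0,0,0],32],
    [[0,0,0],[0,0,0],32],
    [[0,0,0],[0,0,0],32],
  ],
)

```text
clock: 24.67
tcp_pos: [0.4754, 0.096, 0.0751]
orientation: [0.137, 0.991, -0.0, -0.0]
force: [-0.9, 0.2, -0.3]
finger_gap: 0.0319
grip_force: 0.0
```

Emit:
carry_out(
  commands=[
    [[0,0,-0.005],[0,0,0],32],
    [[0,0,-0.0167],[0,0,0],32],
    [[0,0,-0.0417],[0,0,0],32],
    [[0,0,-0.0833],[0,0,0],32],
    [[0,0,-0.1417],[0,0,0],32],
    [[0,0,-0.2],[0,0,0],32],
    [[-0.05,0,-0.2667],[0,0,0],32],
    [[-0.1,0,-0.3167],[0,0,0],32],
    [[-0.1167,0,-0.3333],[0,0,0],32],
    [[-0.1167,0,-0.3333],[0,0,0],32],
    [[-0.1167,0,-0.3333],[0,0,0],32],
    [[-0.1167,0,-0.3333],[0,0,0],32],
  ],
)

```text
clock: 25.67
tcp_pos: [0.5421, 0.0773, 0.2747]
orientation: [0.136, 0.991, -0.0, -0.001]
force: [0.0, 0.3, 0.0]
finger_gap: 0.0319
grip_force: 0.0
```

```bash
python3 - <<'E'
from h import *
f,K,T=grab('wrist','w10');print(pose()[:3,3],manip.sense()['joint_vel'].round(3))
# ellipse fit of grey disc inside yellow bore, knob centroid & rim
h=cv2.cvtColor(f,cv2.COLOR_RGB2HSV).astype(int)
y=((h[...,0]>12)&(h[...,0]<30)&(h[...,1]>150)&(h[...,2]>40)).astype(np.uint8)
cs,hi=cv2.findContours(y,cv2.RETR_CCOMP,cv2.CHAIN_APPROX_NONE)
for c,q in zip(cs,hi[0]):
    if cv2.contourArea(c)>150:
        e=cv2.fitEllipse(c);print('hole' if q[3]>=0 else 'outer',round(cv2.contourArea(c)),[np.round(a,1).tolist() for a in e], [onplane(K,T,e[0],z).round(4)[:2].tolist() for z in(.0555+.014,.079,.105)])
np.savez('w10.npz',f=f,K=K,T=T)
E
```

```text
[0.54194936 0.07740093 0.27457694] [-0.002  0.001 -0.001  0.002 -0.003  0.001 -0.   ]
outer 3934 [[387.8, 358.2], [16.0, 583.7], 89.3] [[0.86, 0.1893], [0.8506, 0.187], [0.8248, 0.1808]]
outer 558 [[326.7, 303.2], [16.3, 64.8], 176.2] [[0.7484, 0.1238], [0.7418, 0.1232], [0.7235, 0.1213]]
outer 558 [[181.9, 303.1], [16.0, 65.4], 3.7] [[0.6941, -0.0686], [0.6888, -0.0645], [0.6741, -0.0534]]
outer 855 [[35.1, 223.6], [36.0, 42.1], 127.2] [[0.5326, -0.214], [0.5312, -0.2063], [0.5275, -0.1854]]
outer 229 [[456.4, 160.8], [14.6, 20.2], 95.6] [[0.5985, 0.3211], [0.5956, 0.3156], [0.5874, 0.3005]]
outer 254 [[254.7, 113.1], [17.7, 18.4], 164.7] [[0.476, 0.0973], [0.476, 0.0973], [0.4761, 0.0972]]
outer 6583 [[253.6, 111.6], [90.2, 92.9], 179.6] [[0.474, 0.0965], [0.4741, 0.0965], [0.4743, 0.0965]]
hole 4332 [[254.6, 112.2], [73.2, 75.4], 3.4] [[0.475, 0.0975], [0.475, 0.0975], [0.4751, 0.0974]]
```

The press knob in the yellow bore is at (0.476, 0.097), 1 mm off the bore centre, seen straight down. Next is the teal lid.

```bash
python3 -c "
from h import *
print(shift((.481,.4063,.27)),shift((.481,.4063,.0235)))"
```

```text
[147.5 300.2   4.6] [147.2 300.4 251.1]
```

To row units: 300 mm is 0.5, 147 mm is 0.245.

Emit:
carry_out(
  commands=[
    [[0.03,0.06,0],[0,0,0],50],
    [[0.06,0.1217,0],[0,0,0],50],
    [[0.09,0.1833,0],[0,0,0],50],
    [[0.12,0.245,0],[0,0,0],50],
    [[0.15,0.3067,0],[0,0,0],50],
    [[0.18,0.3667,0],[0,0,0],50],
    [[0.21,0.4283,0],[0,0,0],50],
    [[0.2333,0.4767,0.0167],[0,0,0],50],
    [[0.245,0.5,0.0667],[0,0,0],50],
    [[0.245,0.5,0.1333],[0,0,0],50],
    [[0.245,0.5,0.2],[0,0,0],50],
    [[0.245,0.5,0.2667],[0,0,0],50],
    [[0.245,0.5,0.3167],[0,0,0],50],
    [[0.245,0.5,0.35],[0,0,0],50],
    [[0.245,0.5,0.3633],[0,0,0],50],
    [[0.245,0.5,0.3633],[0,0,0],50],
    [[0.245,0.5,0.3633],[0,0,0],50],
  ],
)

```text
clock: 27.13
tcp_pos: [0.4825, 0.4059, 0.0579]
orientation: [0.136, 0.991, -0.0, 0.0]
force: [0.2, -0.5, 1.4]
finger_gap: 0.0498
grip_force: 0.0
```

```bash
python3 kn.py teal .028; python3 -c "
from h import *
print(shift((.481,.4063,.0235)))"
```

```text
[239 196  27  31 667] [252.3 211. ] [0.4805 0.406  0.028 ]
[0.4829 0.4062 0.0586] 0.04986727196065563
[ 1.9 -0.5 35.1]
```

To row units: 34.5 mm is 0.0575, 30 mm is 0.05.

Emit:
carry_out(
  commands=[
    [[0.0033,-0.0005,0.02],[0,0,0],50],
    [[0.0033,-0.0005,0.0367],[0,0,0],50],
    [[0.0033,-0.0005,0.05],[0,0,0],50],
    [[0.0033,-0.0005,0.0575],[0,0,0],50],
    [[0.0033,-0.0005,0.0575],[0,0,0],40],
    [[0.0033,-0.0005,0.0575],[0,0,0],10],
    [[0.0033,-0.0005,0.0575],[0,0,0],10],
    [[0.0033,-0.0005,0.0575],[0,0,0],10],
    [[0.0033,-0.0005,0.0575],[0,0,0],10],
    [[0.0033,-0.0005,0.0575],[0,0,0],10],
    [[0.0033,-0.0005,0.0575],[0,0,0],10],
    [[0.0033,-0.0005,0.0575],[0,0,0],10],
  ],
)

```text
clock: 28.18
tcp_pos: [0.4808, 0.4061, 0.0231]
orientation: [0.137, 0.991, 0.0, 0.0]
force: [-0.2, -1.3, 4.9]
finger_gap: 0.0188
grip_force: 30.0
```

```bash
python3 -c "
from h import *
print(shift((.614,.1752,.20)),pose()[:3,3])"
```

```text
[-190.8 -186.2 -176.9] [0.48078069 0.4061118  0.02305122]
```

To row units: -190 mm is -0.3167, -187 mm is -0.3117.

Emit:
carry_out(
  commands=[
    [[0,0,-0.0083],[0,0,0],10],
    [[0,0,-0.0333],[0,0,0],10],
    [[0,0,-0.0917],[0,0,0],10],
    [[0,0,-0.1583],[0,0,0],10],
    [[0,0,-0.225],[0,0,0],10],
    [[-0.0167,-0.0167,-0.275],[0,0,0],10],
    [[-0.0583,-0.0583,-0.2917],[0,0,0],10],
    [[-0.1033,-0.1033,-0.2917],[0,0,0],10],
    [[-0.15,-0.1483,-0.2917],[0,0,0],10],
    [[-0.195,-0.1933,-0.2917],[0,0,0],10],
    [[-0.2417,-0.2383,-0.2917],[0,0,0],10],
    [[-0.2833,-0.28,-0.2917],[0,0,0],10],
    [[-0.3083,-0.3033,-0.2833],[0,0,0],10],
    [[-0.3167,-0.3117,-0.25],[0,0,0],10],
    [[-0.3167,-0.3117,-0.2283],[0,0,0],10],
    [[-0.3167,-0.3117,-0.2217],[0,0,0],10],
    [[-0.3167,-0.3117,-0.2217],[0,0,0],10],
    [[-0.3167,-0.3117,-0.2217],[0,0,0],10],
  ],
)

```text
clock: 29.68
tcp_pos: [0.6125, 0.176, 0.1561]
orientation: [0.136, 0.991, 0.0, -0.0]
force: [0.1, -0.8, -0.9]
finger_gap: 0.0185
grip_force: 30.0
```

```bash
python3 -c "
from h import *
s=manip.sense();print(shift((.6128,.1745,.143)),s['tcp_pos'],s['force'],s['joint_vel'].round(3))"
```

```text
[-0.7 -1.4 13.1] [0.61252208 0.17597796 0.15607304] [ 0.07359153 -0.79162079 -0.85357222] [-0.001 -0.011  0.006 -0.012 -0.001  0.001  0.004]
```

To row units: 16 mm is 0.0267, 15 mm is 0.025.

Emit:
carry_out(
  commands=[
    [[-0.0008,-0.002,0.0083],[0,0,0],10],
    [[-0.0008,-0.002,0.0167],[0,0,0],10],
    [[-0.0008,-0.002,0.0217],[0,0,0],10],
    [[-0.0008,-0.002,0.025],[0,0,0],10],
    [[-0.0008,-0.002,0.0267],[0,0,0],10],
    [[-0.0008,-0.002,0.0267],[0,0,0],10],
  ],
)

```text
clock: 30.18
tcp_pos: [0.613, 0.1734, 0.1396]
orientation: [0.136, 0.991, -0.0, -0.0]
force: [-0.8, 0.7, -1.8]
finger_gap: 0.0191
grip_force: 30.0
```

To row units: 3 mm is 0.005, 2 mm is 0.0033.

Emit:
carry_out(
  commands=[
    [[0,0,0.0017],[0,0,0],10],
    [[0,0,0.0033],[0,0,0],10],
    [[0,0,0.005],[0,0,0],10],
    [[0,0,0.005],[0,0,0],10],
  ],
)

```text
clock: 30.52
tcp_pos: [0.6132, 0.1734, 0.1371]
orientation: [0.137, 0.991, 0.0, 0.0]
force: [-0.6, -0.1, 1.9]
finger_gap: 0.0187
grip_force: 30.0
```

To row units: 1 mm is 0.0017.

Emit:
carry_out(
  commands=[
    [[0,0,0.0017],[0,0,0],10],
    [[0,0,0.0017],[0,0,0],10],
    [[0,0,0.0017],[0,0,0],10],
  ],
)

```text
clock: 30.77
tcp_pos: [0.6133, 0.1734, 0.137]
orientation: [0.137, 0.991, 0.0, 0.0]
force: [-6.7, -1.5, 14.9]
finger_gap: 0.0186
grip_force: 30.0
```

The teal lid is home, with the TCP at 0.137 m as predicted. I'll ease off, release and go for the yellow lid.

To row units: -110 mm is -0.1833, -80 mm is -0.1333.

Emit:
carry_out(
  commands=[
    [[0,0,-0.0013],[0,0,0],10],
    [[0,0,-0.0017],[0,0,0],10],
    [[0,0,-0.0017],[0,0,0],22],
    [[0,0,-0.0017],[0,0,0],35],
    [[0,0,-0.0017],[0,0,0],50],
    [[0,0,-0.0017],[0,0,0],50],
    [[0,0,-0.0017],[0,0,0],50],
    [[0,0,-0.0067],[0,0,0],50],
    [[0,0,-0.025],[0,0,0],50],
    [[0,0,-0.0667],[0,0,0],50],
    [[0,0,-0.1333],[0,0,0],50],
    [[0,0,-0.1833],[0,0,0],50],
    [[0,0,-0.1833],[0,0,0],50],
  ],
)

```text
clock: 31.85
tcp_pos: [0.6155, 0.1736, 0.2532]
orientation: [0.137, 0.991, 0.002, 0.004]
force: [0.5, -0.0, 0.4]
finger_gap: 0.0498
grip_force: 0.0
```

```bash
python3 -c "
from h import *
print(shift((.6121,.3456,.0235)),pose()[:3,3],manip.sense()['finger_gap'])"; python3 kn.py teal .142
```

```text
[ 51.5 163.5 230.2] [0.61552281 0.1736008  0.25323282] 0.049833232172593334
[244 174  19  21 319] [253.  183.9] [0.6131 0.1745 0.142 ]
[0.6146 0.1735 0.2501] 0.05033878828773634
```

To row units: 188 mm is 0.3133, 163.5 mm is 0.2725.

Emit:
carry_out(
  commands=[
    [[0.0167,0.06,0],[0,0,0],50],
    [[0.0367,0.1233,0],[0,0,0],50],
    [[0.055,0.1867,0],[0,0,0],50],
    [[0.0717,0.2433,0.0083],[0,0,0],50],
    [[0.08,0.2725,0.05],[0,0,0],50],
    [[0.08,0.2725,0.1167],[0,0,0],50],
    [[0.08,0.2725,0.1833],[0,0,0],50],
    [[0.08,0.2725,0.25],[0,0,0],50],
    [[0.08,0.2725,0.2917],[0,0,0],50],
    [[0.08,0.2725,0.3133],[0,0,0],50],
    [[0.08,0.2725,0.3133],[0,0,0],50],
    [[0.08,0.2725,0.3133],[0,0,0],50],
  ],
)

```text
clock: 32.9
tcp_pos: [0.6114, 0.3438, 0.0586]
orientation: [0.137, 0.991, -0.0, 0.0]
force: [0.3, 0.4, 1.4]
finger_gap: 0.0497
grip_force: 0.0
```

```bash
python3 kn.py yellow .028; python3 -c "
from h import *
print(shift((.6121,.3456,.0235)))"
```

```text
[240 198  29  32 732] [254.2 213.7] [0.6118 0.3446 0.028 ]
[0.612  0.3441 0.0596] 0.04993425034154854
[ 0.4  1.4 36.1]
```

To row units: 34.5 mm is 0.0575, 30 mm is 0.05.

Emit:
carry_out(
  commands=[
    [[0.0005,0.0013,0.02],[0,0,0],50],
    [[0.0005,0.0013,0.0367],[0,0,0],50],
    [[0.0005,0.0013,0.05],[0,0,0],50],
    [[0.0005,0.0013,0.0575],[0,0,0],50],
    [[0.0005,0.0013,0.0575],[0,0,0],40],
    [[0.0005,0.0013,0.0575],[0,0,0],10],
    [[0.0005,0.0013,0.0575],[0,0,0],10],
    [[0.0005,0.0013,0.0575],[0,0,0],10],
    [[0.0005,0.0013,0.0575],[0,0,0],10],
    [[0.0005,0.0013,0.0575],[0,0,0],10],
    [[0.0005,0.0013,0.0575],[0,0,0],10],
    [[0.0005,0.0013,0.0575],[0,0,0],10],
  ],
)

```text
clock: 33.95
tcp_pos: [0.6112, 0.3447, 0.0236]
orientation: [0.136, 0.991, 0.0, 0.0]
force: [-1.0, -0.3, 5.2]
finger_gap: 0.0187
grip_force: 30.0
```

```bash
python3 -c "
from h import *
print(shift((.4752,.0968,.20)),pose()[:3,3])"
```

```text
[  63.9 -275.4 -176.5] [0.6112339  0.34467246 0.02361909]
```

To row units: -275.5 mm is -0.4592, -176 mm is -0.2933.

Emit:
carry_out(
  commands=[
    [[0,0,-0.0083],[0,0,0],10],
    [[0,0,-0.0333],[0,0,0],10],
    [[0,0,-0.0917],[0,0,0],10],
    [[0,0,-0.1583],[0,0,0],10],
    [[0,0,-0.225],[0,0,0],10],
    [[0,0,-0.2833],[0,0,0],10],
    [[0.0133,-0.0533,-0.2933],[0,0,0],10],
    [[0.0267,-0.1167,-0.2933],[0,0,0],10],
    [[0.0417,-0.18,-0.2933],[0,0,0],10],
    [[0.0567,-0.2433,-0.2933],[0,0,0],10],
    [[0.0717,-0.3067,-0.2933],[0,0,0],10],
    [[0.0867,-0.37,-0.2933],[0,0,0],10],
    [[0.1,-0.425,-0.2933],[0,0,0],10],
    [[0.1075,-0.4592,-0.275],[0,0,0],10],
    [[0.1075,-0.4592,-0.225],[0,0,0],10],
    [[0.1075,-0.4592,-0.2],[0,0,0],10],
    [[0.1075,-0.4592,-0.1967],[0,0,0],10],
    [[0.1075,-0.4592,-0.1967],[0,0,0],10],
    [[0.1075,-0.4592,-0.1967],[0,0,0],10],
  ],
)

```text
clock: 35.53
tcp_pos: [0.4751, 0.097, 0.1425]
orientation: [0.136, 0.991, 0.0, 0.001]
force: [0.8, -0.7, -2.0]
finger_gap: 0.0187
grip_force: 30.0
```

```bash
python3 -c "
from h import *
s=manip.sense();print(shift((.4745,.0967,.1286)),s['tcp_pos'],s['force'],s['joint_vel'].round(3))"
```

```text
[ 0.5 -0.5 13.9] [0.4750509  0.09700507 0.14253266] [ 0.80250496 -0.74391674 -1.97783082] [-0.003 -0.005  0.    -0.004 -0.003 -0.006  0.001]
```

To row units: 16 mm is 0.0267, 15 mm is 0.025.

Emit:
carry_out(
  commands=[
    [[0.0005,-0.0007,0.0083],[0,0,0],10],
    [[0.0005,-0.0007,0.0167],[0,0,0],10],
    [[0.0005,-0.0007,0.0217],[0,0,0],10],
    [[0.0005,-0.0007,0.025],[0,0,0],10],
    [[0.0005,-0.0007,0.0267],[0,0,0],10],
    [[0.0005,-0.0007,0.0267],[0,0,0],10],
  ],
)

```text
clock: 36.03
tcp_pos: [0.474, 0.0965, 0.1251]
orientation: [0.136, 0.991, -0.0, -0.0]
force: [-0.3, -0.2, -1.8]
finger_gap: 0.0185
grip_force: 30.0
```

To row units: 3 mm is 0.005, 2 mm is 0.0033.

Emit:
carry_out(
  commands=[
    [[0,0,0.0017],[0,0,0],10],
    [[0,0,0.0033],[0,0,0],10],
    [[0,0,0.005],[0,0,0],10],
    [[0,0,0.005],[0,0,0],10],
  ],
)

```text
clock: 36.37
tcp_pos: [0.4745, 0.0964, 0.1226]
orientation: [0.137, 0.991, 0.0, 0.0]
force: [1.0, -1.6, 2.6]
finger_gap: 0.0186
grip_force: 30.0
```

To row units: 1 mm is 0.0017.

Emit:
carry_out(
  commands=[
    [[0,0,0.0017],[0,0,0],10],
    [[0,0,0.0017],[0,0,0],10],
    [[0,0,0.0017],[0,0,0],10],
  ],
)

```text
clock: 36.62
tcp_pos: [0.4747, 0.0964, 0.1223]
orientation: [0.137, 0.991, 0.0, 0.001]
force: [-5.5, -2.9, 21.5]
finger_gap: 0.0189
grip_force: 30.0
```

Home. I'll release, back off and check.

To row units: -180 mm is -0.3, -160 mm is -0.2667.

Emit:
carry_out(
  commands=[
    [[0,0,-0.0013],[0,0,0],10],
    [[0,0,-0.002],[0,0,0],10],
    [[0,0,-0.002],[0,0,0],22],
    [[0,0,-0.002],[0,0,0],35],
    [[0,0,-0.002],[0,0,0],50],
    [[0,0,-0.002],[0,0,0],50],
    [[0,0,-0.002],[0,0,0],50],
    [[0,0,-0.0067],[0,0,0],50],
    [[0,0,-0.025],[0,0,0],50],
    [[0,0,-0.0667],[0,0,0],50],
    [[0,0,-0.1333],[0,0,0],50],
    [[0,0.05,-0.2],[0,0,0],50],
    [[0,0.1167,-0.2667],[0,0,0],50],
    [[-0.0417,0.1667,-0.3],[0,0,0],50],
    [[-0.0917,0.1833,-0.3],[0,0,0],50],
    [[-0.1333,0.1833,-0.3],[0,0,0],50],
    [[-0.1333,0.1833,-0.3],[0,0,0],50],
    [[-0.1333,0.1833,-0.3],[0,0,0],50],
    [[-0.1333,0.1833,-0.3],[0,0,0],50],
  ],
)

```text
clock: 38.2
tcp_pos: [0.5803, 0.1805, 0.3015]
orientation: [0.137, 0.991, -0.0, -0.0]
force: [-1.0, -0.3, -1.1]
finger_gap: 0.0502
grip_force: 0.0
```

```bash
python3 -c "
from h import *
a=grab('wrist')[0];b=grab('scene')[0];c=grab('top')[0]
print(manip.sense()['tcp_pos'],manip.sense()['force'])
cr=lambda f,x,y:cv2.resize(f[y:y+96,x:x+128],(400,300),interpolation=2)
im=np.vstack([np.hstack([cv2.resize(a,(400,300)),cr(b,180,150)]),np.hstack([cr(b,190,220),cr(c,250,150)])])
cv2.imwrite('pics/end.png',im[:,:,::-1])"
```

```text
[0.58008057 0.1808582  0.30178462] [-0.15731188  0.43858472  0.07147066]
```

View pics/end.png

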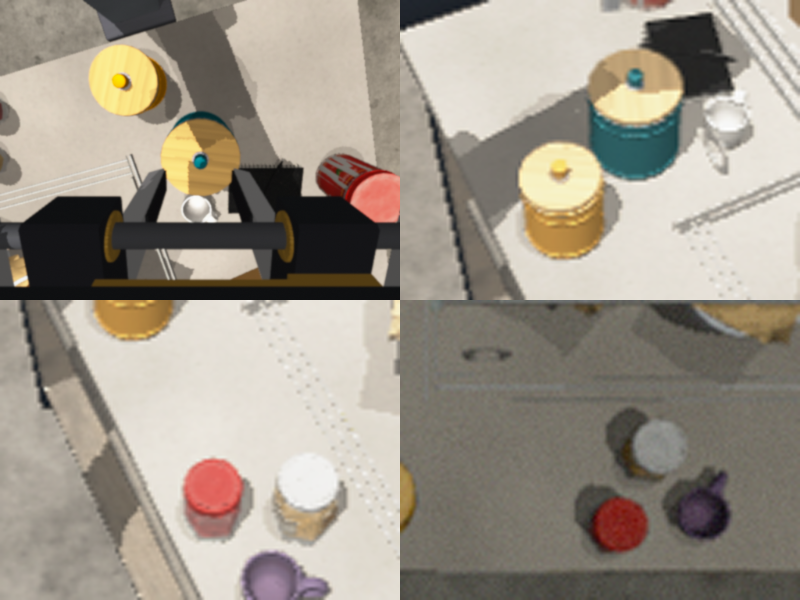

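Both lids sit level on their canisters (yellow about (120,80) and teal (200,155) in the wrist panel). The red jar, honey and cup are undisturbed. Handing in.

```bash
python3 -c "
from cell import manip
print(manip.job_done())"
```

```text
the job is handed in; nothing more can be done
None
```

Both presses are down on the biscuits and both lids are pushed home on the matching canisters; the jar, honey and cup were left alone, and I handed the job in at about 38 s. No verdict came back. One slip: on the first teal press grasp the closed fingers pressed on its knob with about 39 N.

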